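# Seat the calibration plate in the sloping clamping nest

### The job

Push the steel calibration plate off the fixture's loading shelf onto the slope so that it slides down into the locating corner, see that it sits fully home against both the long rail and the end stop (it may hang up on the way: nudge it), then swing the clamp lever round until the cam is snug and really grips the plate, but do not force it. Let go and leave the other things on the bench where they are.

Things in the scene. Friction and masses are not known exactly. Their poses are not given: they have to be found in the camera images.
- fixture: Aluminium fixture, fixed to the bench, 262 x 164 mm: a level loading shelf, then a smooth slope. Origin: centre of its underside. Its level -y axis points the way the slope falls; x: to the clamp lever's side; z up. Shelf top z = 100 mm, y = 26 to 126, x = -82 to 82 mm, open on all sides; at y = 26 mm is the crest, where the slope (22 degrees below level, 168 mm long) begins.
- nest: Locating corner on the slope's surface, fixed to the fixture; origin where the two stop faces would meet, 148 mm down the fall line from the crest. x: along the long rail, down to the end stop (20 degrees off the fall line, so weight draws the plate onto both); y: from the rail to the open side; z: square to the slope. Plate home: centre at x = -37.5, y = 25, z = 4 mm, long side along x.
- long_rail (a point): Long steel rail of the nest: this point is the middle of its upper face edge. Its face is the nest's plane y = 0, from x = -134 to -6 mm; 12 mm high, 14 mm thick (to y = -14). A plate that comes over the crest too close to it can land on top of the rail instead of beside it.
- end_stop (a point): Short steel end stop of the nest: this point is the middle of its upper face edge. Its face is the nest's plane x = 0, from y = 6 to 48 mm; 12 mm high, 14 mm thick.
- plate_centre (a point): Centre (half-way up) of the loose steel calibration plate with a pattern of fine lines on top, 75 x 50 x 8 mm, about 0.12 kg. x: along the 75 mm side; z: square to its face. Starts flat on the shelf, seen from above within 12 degrees of the rail's direction. Friction on the fixture about 0.2 to 0.32: it slides down by itself but may hang up short of the corner.
- clamp (a joint): Angle (rad) of the eccentric clamp about an axis square to the slope, positive about the nest's z: 0 open, end of travel 2.2. Turned up, its cam presses the plate's open long side towards the long rail; open, it leaves 5 to 10 mm beside a seated plate. Tight anywhere from 1.0 to 1.6, depending on how its foot was set. Constant drag 0.15 N m (2.7 N at the knob), stays where left; 0.2 to 0.35 N m is snug.
- clamp_axis (a point): Point on the clamp's turning axis at the lever's mid-height, 14 mm above the slope, at about x = -30, y = 67 mm in the nest's frame; its slotted foot is screwed down within 2 mm of that, differently each time. The steel cam has 16 mm radius, set 8 mm off the axis, 3 to 11 mm above the slope; the lever is 6 mm thick. Over 40 N of cam force (about 11 N at the knob) would bruise the plate.
- clamp_knob (a point): Middle of the upright steel knob at the end of the clamp's flat lever: round, 14 mm thick, 30 mm tall (17 to 47 mm above the slope, axis square to it), 55 mm from the clamp's axis; this point is 34 mm above the slope. At joint value q the lever points 0.5 + q rad from the nest's x towards its y: it starts down the slope and outwards, and is swung outwards and up the slope to tighten.
- brass_weight: Bystander, not to be disturbed: brass check weight with a knob, 28 mm across, 26 mm tall, beside the shelf end. Origin: centre of its underside.
- hex_key: Bystander, not to be disturbed: small black hex key lying flat, 84 mm long, beside the shelf end. Origin: centre of its underside.
- tape_roll: Bystander, not to be disturbed: roll of black tape lying flat, 58 mm across, 19 mm high. Origin: centre of its underside.
- screwdriver: Bystander, not to be disturbed: screwdriver with a red handle, 182 mm long, in front of the fixture. Origin: centre of its underside.
Not all that is in view belongs to the job. Of the things that look like the part that bears plate_centre, the larger one is meant.

How it is judged:
By the outcome, as a careful person would: the job done as asked, in the order asked, and still so for the second after the job is handed in, with the robot touching nothing.
It also fails if it takes over 72 s, if anything falls off the work surface, if the arm or the gripper's body presses on something with over 40 N, if the wrist force passes 120 N, or if a joint passes its speed limit or range.

### The arm

A 6-joint arm with a two-finger parallel gripper is mounted at the origin on a cart in front of the work surface, level with it; the furniture and walls round the work are solid. World frame = base frame: x ahead of the robot, y to its left, z up, the work surface at z = 0. Lengths are in m, angles in rad, forces in N, time in s.
With the tool pointing down it reaches from about 0.35 to 0.775 m from the base axis. Payload 5.5 kg.
Tool frame: the origin (TCP) lies at the very end of the fingers, on their centre line; the grasp point (between the pads) lies 19 mm behind it; z points along the fingers, x is the direction in which the jaws open and shut, and the axes are right-handed (so a half turn about z gives the same grasp; the last joint's range is limited). The gripper opens to 85 mm and grips with 20 to 120 N. Pads are 22 mm wide; open, the fingers measure 114 mm over their backs; the gripper's body (76 mm by 85 mm) begins 54 mm behind the grasp point. The pads swing forward as they close: fully open they stand 13 mm farther back than shut.
Start: joints at [-1.405, 0.313, 0.046, 1.304, 0, 1.431], TCP at [0.173, -0.548, 0.231] pointing down, gripper open.
Joint ranges: [-2.76, 2.76], [-0.86, 1.69], [-1.03, 1.26], [-2.2, 2.34], [-1.47, 1.5], [-3.14, 3.14]. Speed limits (rad/s): [2.57, 2.57, 3.14, 3.14, 3.14, 3.14].

### API

Orientations are given as a unit quaternion [w, x, y, z].
In Python, from workcell import monitor, eyes, ticket gives the robot as it stands.
- The arm moves only by the tool send_rows, never from a script. Its argument "targets" is a list of rows, each a list of 5 numbers: the shift along the world's x, y, z in m, then the turn about the world's z in degrees, then the closure in counts, from 0 (fully open) to 255 (shut). A call has 1 to 12 rows; each row shifts and turns the commanded pose from where the row before left it; what a row does not reach is not made up. A row lasts 1/10 s, in which the tool goes at most 50 mm and 8.59 degrees, less where a joint would pass 70% of its speed; a pose out of reach is approached as far as the arm can. A call is refused whole if a number of a shift passes 0.05 or a number of a turn 8.59, either way. A call with a gripper value outside its range is refused whole. The fingers move at their own pace and stop on an object; "newtons" is the grip in N (left out, the last holds). Time passes only in rows, so rows that do not move let the fingers close. It gives the time, the measured TCP pose, the force and the opening at its end, in the units of the state.
- monitor.get_state(): the state, without advancing time (a new reading comes with each control period).
- eyes.read_camera(name): name is "side" or "top" or "wrist"; returns a dict with "img" (400x640x3 uint8, red, green, blue), "z_map" (400x640 float32, m along the optical axis (not along the pixel's ray), 0 where there is no reading), "camera_matrix" (3x3 intrinsics, pixels), "pose" (4x4, takes a point from camera to world coordinates); the wrist camera has in their place "T_tool_cam" (4x4, takes a point from camera to tool coordinates, whose origin is the TCP and whose axes are the tool frame's). Camera axes: x right, y down, z forward; pixel columns grow to the right and rows downward; lengths in m; the calibration is good to about 2 mm. A picture is of the moment at which its call begins: read the wrist's pose just before it.
- ticket.hand_in(): hands the job in, once; it reports no verdict.
Trained networks look in the newest picture that a camera, given by its name, has taken for a name from the list of things; names that differ only in an ending like _2 or _b are one class to them, and where a whole thing is asked for, a point or a joint stands for the part that bears it (a point fixed in the world has none). Each returns a list of dicts, best first, with "conf" (0 to 1); they miss things now and then, are a little off and sometimes report something else, mostly with a low value. They report only what shows in the picture. A call takes as long as a camera call. They do not tell look-alikes from the thing itself.
- eyes.spot_in(name, camera): "xyz" ([x, y, z] in m, in world coordinates, good to about 4 mm: the middle of the surface that is visible of it).
- eyes.tip_of(name, camera): "xyz" ([x, y, z] in m, in world coordinates, good to about 4 mm: a listed point, or the origin of a listed thing).
The state is a dict: "clock": time; "joint_pos": joint angles; "qvel": joint speeds; "tau": joint torques, N m; "tcp_pos": TCP position; "orientation": TCP orientation; "wrist_force": force on the tool from outside, world axes, zero at the start; "ft_torque": the same for the moment, N m; "finger_gap": finger opening in m.
Only numpy, scipy, OpenCV 4.12 (cv2) and the standard library are available. Lean on these libraries where they do the work, as an engineer would, in place of code of your own. Each camera call takes 0.05 s, during which the arm holds its last target.

## Working session

There is one attempt and no reset: what is moved stays moved. The work goes in short steps, Python scripts to look and compute and a tool call to move; the robot and the scene stay as the last step left them, time stands still between calls to the robot, and variables do not carry over. Pictures are saved under pics/ and viewed, and the job is handed in when it is done.

Besides the shell and the picture viewer there is one more tool, called after "Emit:" as name([rows], argument=value, ...), one row to a line, values as JSON. send_rows: Moves the arm, as the interface text tells. Its arguments: {"type":"object","properties":{"targets":{"type":"array"},"newtons":{"type":"number"}},"required":["targets"]}

```bash
ls; mkdir -p pics; cat > h.py <<'E'
import numpy as np, cv2
from workcell import monitor, eyes, ticket
def snap(cam,fn=None):
    s=monitor.get_state() if cam=='wrist' else None
    d=eyes.read_camera(cam)
    if cam=='wrist':
        from scipy.spatial.transform import Rotation as R
        q=s['orientation']; T=np.eye(4); T[:3,:3]=R.from_quat([q[1],q[2],q[3],q[0]]).as_matrix(); T[:3,3]=s['tcp_pos']
        d['pose']=T@d['T_tool_cam']
    if fn: cv2.imwrite('pics/'+fn,d['img'][:,:,::-1])
    return d
def px2w(d,u,v,z=None):
    K=d['camera_matrix']; z=d['z_map'][int(v),int(u)] if z is None else z
    p=np.array([(u-K[0,2])/K[0,0]*z,(v-K[1,2])/K[1,1]*z,z,1]); return (d['pose']@p)[:3]
def cloud(d):
    K=d['camera_matrix']; z=d['z_map']; v,u=np.mgrid[0:z.shape[0],0:z.shape[1]]
    P=np.stack([(u-K[0,2])/K[0,0]*z,(v-K[1,2])/K[1,1]*z,z],-1)
    return P@d['pose'][:3,:3].T+d['pose'][:3,3]
def w2px(d,p):
    T=np.linalg.inv(d['pose']); q=T[:3,:3]@np.asarray(p)+T[:3,3]; K=d['camera_matrix']
    return np.array([K[0,0]*q[0]/q[2]+K[0,2],K[1,1]*q[1]/q[2]+K[1,2]])
E
python3 - <<'E'
from h import *
print({k:np.round(v,3) for k,v in monitor.get_state().items()})
d=snap('top','top0.png'); 
for n in ['fixture','nest','long_rail','end_stop','plate_centre','clamp_axis','clamp_knob','brass_weight','hex_key','tape_roll','screwdriver']:
    print(n,[(np.round(r['xyz'],3),round(r['conf'],2),np.round(w2px(d,r['xyz']))) for r in eyes.tip_of(n,'top')])
print(np.round(d['pose'],3),d['camera_matrix'])
d=snap('side','side0.png')
print(np.round(d['pose'],3))
for n in ['nest','long_rail','end_stop','plate_centre','clamp_axis','clamp_knob']:
    print(n,[(np.round(r['xyz'],3),round(r['conf'],2),np.round(w2px(d,r['xyz']))) for r in eyes.tip_of(n,'side')])
E
```

```text
pics
{'clock': np.float64(0.0), 'joint_pos': array([-1.405,  0.314,  0.045,  1.304, -0.   ,  1.431]), 'qvel': array([ 0.   , -0.001,  0.002, -0.   , -0.   ,  0.001]), 'tau': array([-0.0000e+00, -4.8063e+01,  2.9853e+01,  1.9000e-02, -0.0000e+00,
        0.0000e+00]), 'tcp_pos': array([ 0.173, -0.548,  0.23 ]), 'orientation': array([-0.001,  0.807, -0.591, -0.001]), 'wrist_force': array([-0.145,  0.087, -0.384]), 'ft_torque': array([-0.04 , -0.012, -0.038]), 'finger_gap': np.float64(0.085)}
fixture [(array([ 0.458, -0.273,  0.001]), 0.71, array([350., 238.]))]
nest [(array([ 0.476, -0.378,  0.046]), 0.68, array([404., 227.]))]
long_rail [(array([ 0.446, -0.323,  0.083]), 0.96, array([378., 242.]))]
end_stop [(array([ 0.499, -0.37 ,  0.06 ]), 0.7, array([400., 214.]))]
plate_centre [(array([ 0.428, -0.025, -0.   ]), 0.66, array([229., 255.])), (array([ 0.428, -0.197,  0.106]), 0.63, array([310., 252.]))]
clamp_axis [(array([ 0.524, -0.332,  0.08 ]), 0.86, array([381., 200.]))]
clamp_knob [(array([ 0.571, -0.362,  0.086]), 0.83, array([396., 175.])), (array([ 0.36 , -0.315, -0.004]), 0.
[... 558 characters left out ...]
  1.        ]]
[[-0.996 -0.035  0.081  0.417]
 [-0.088  0.352 -0.932  0.691]
 [ 0.004 -0.935 -0.354  0.444]
 [ 0.     0.     0.     1.   ]]
nest [(array([ 0.476, -0.379,  0.046]), 0.51, array([341., 198.]))]
long_rail [(array([ 0.45 , -0.323,  0.078]), 0.72, array([351., 194.])), (array([ 0.465, -0.264,  0.004]), 0.47, array([342., 235.]))]
end_stop [(array([ 0.499, -0.372,  0.061]), 0.57, array([331., 193.]))]
plate_centre [(array([ 0.431, -0.195,  0.101]), 0.84, array([358., 205.])), (array([ 0.427, -0.028,  0.002]), 0.78, array([356., 294.]))]
clamp_axis [(array([ 0.521, -0.33 ,  0.078]), 0.78, array([319., 192.]))]
clamp_knob [(array([ 0.571, -0.362,  0.084]), 0.65, array([299., 184.]))]
```

```bash
python3 - <<'E'
import cv2
a=cv2.imread('pics/top0.png')[110:330,200:480]; cv2.imwrite('pics/top0c.png',cv2.resize(a,None,fx=2.7,fy=2.7,interpolation=cv2.INTER_CUBIC))
E
```

```text
(no output)
```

View pics/top0.png

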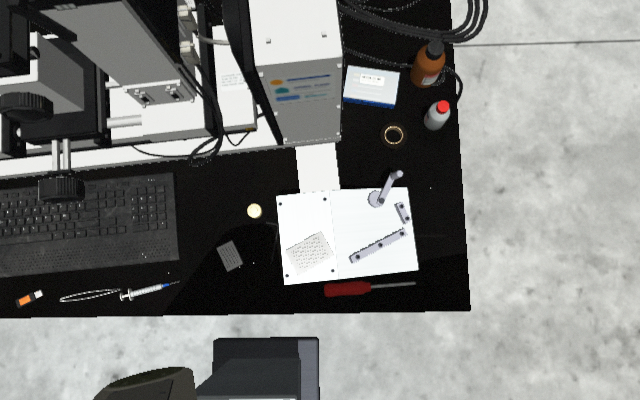

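View pics/top0c.png

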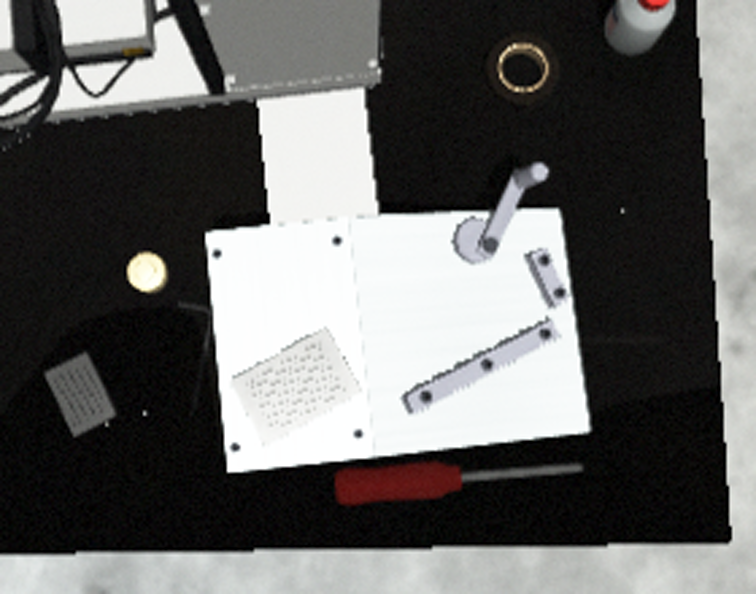

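View pics/side0.png

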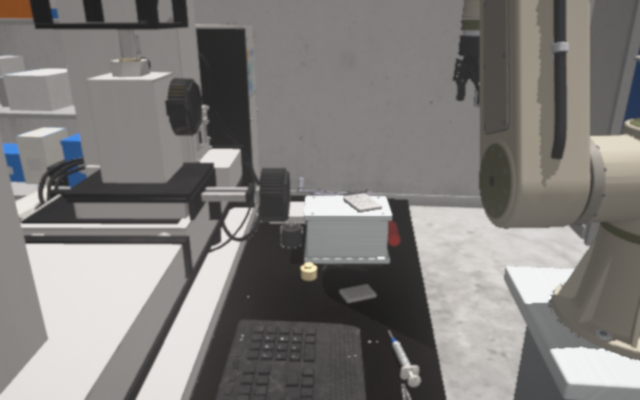

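The plate on the shelf at pixel (310,252) is the larger of the two. The look-alike lies on the bench at (229,255) and is smaller. Next I measure the fixture frame from depth.

```bash
cat > fit.py <<'E'
from h import *
d=snap('top'); C=cloud(d); Z=C[...,2]; img=d['img']
m=(np.abs(Z-0.1)<0.006)&(C[...,0]>.3)&(C[...,0]<.6)&(C[...,1]>-.3)&(C[...,1]<-.08)
print('shelf z',np.median(Z[m]),m.sum())
P=C[(C[...,0]>.33)&(C[...,0]<.6)&(C[...,1]>-.45)&(C[...,1]<-.08)&(Z>.02)]
# top outline incl slope: points
# slope plane fit by ransac-ish
Q=C[(C[...,1]<-.29)&(C[...,1]>-.39)&(C[...,0]>.36)&(C[...,0]<.52)&(Z>.02)&(Z<.12)]
A=np.c_[Q[:,:2],np.ones(len(Q))]; w=np.ones(len(Q),bool)
for i in range(15):
    k=np.linalg.lstsq(A[w],Q[w,2],rcond=None)[0]; r=Q[:,2]-A@k; w=np.abs(r)<max(.0025,.01-.001*i)
print('slope',k,'deg',np.degrees(np.arctan(np.hypot(*k[:2]))),'uphill yaw',np.degrees(np.arctan2(k[1],k[0]))-90,w.sum())
# outline of fixture top (z>.02)
mm=((Z>.02)&(C[...,0]>.3)&(C[...,0]<.6)&(C[...,1]>-.47)&(C[...,1]<-.1)).astype(np.uint8)
n,l,st,ce=cv2.connectedComponentsWithStats(mm); print(st[1:][st[1:,4]>500])
z0=.1
# crest: line where slope plane = shelf z
yaw=np.arctan2(k[1],k[0])-np.pi/2
# shelf rect
sh=C[m][:,:2]; r=cv2.minAreaRect(sh.astype(np.float32)); print('shelf rect',r, cv2.boxPoints(r))
np.save('slope.npy',k)
E
python3 fit.py; python3 - <<'E'
from h import *
d=snap('top')
for cam in ['top','side']:
  for n in ['fixture','nest','long_rail','end_stop','clamp_axis','clamp_knob','plate_centre']:
    for f in (eyes.tip_of,eyes.spot_in):
        print(cam,n,[(np.round(r['xyz'],4),round(r['conf'],2)) for r in f(n,cam)])
E
```

```text
shelf z 0.09992632385249012 4588
slope [-0.03592877  0.40276809  0.21360583] deg 22.016803796094713 uphill yaw 5.097555101253818 2605
[[  276   162   143   123 13018]]
shelf rect ((0.45803719758987427, -0.214673712849617), (0.16405166685581207, 0.14864517748355865), 5.294223308563232) [[ 0.36950353 -0.14823672]
 [ 0.38321903 -0.29624778]
 [ 0.5465709  -0.2811107 ]
 [ 0.5328554  -0.13309965]]
top fixture [(array([ 0.4619, -0.2697,  0.0034]), 0.77)]
top fixture [(array([ 0.4646, -0.2738,  0.0885]), 0.77), (array([ 0.6656, -0.3657,  0.0193]), 0.63)]
top nest [(array([ 0.4767, -0.3768,  0.0433]), 0.98)]
top nest [(array([ 0.4633, -0.3115,  0.0736]), 0.95)]
top long_rail [(array([ 0.4469, -0.3218,  0.0841]), 0.55)]
top long_rail [(array([ 0.4627, -0.3147,  0.0769]), 0.93)]
top end_stop [(array([ 0.499 , -0.3717,  0.0562]), 0.81)]
top end_stop [(array([ 0.4632, -0.3109,  0.07  ]), 0.93)]
top clamp_axis [(array([ 0.5251, -0.3318,  0.0773]), 0.85)]
top clamp_axis [(array([ 0.5384, -0.3336,  0.0756]), 0.92), (array([ 0.4618, -0.3101,  0.071 ]), 0.26)]
top clamp_knob [(array([ 0.5742, -0.3622,
[... 696 characters left out ...]
d_stop [(array([ 0.4986, -0.3724,  0.0611]), 0.57)]
side end_stop [(array([ 0.4514, -0.3459,  0.074 ]), 0.68), (array([ 0.5553, -0.3402,  0.0749]), 0.49)]
side clamp_axis [(array([ 0.5214, -0.3298,  0.0776]), 0.78)]
side clamp_axis [(array([ 0.557 , -0.3389,  0.0787]), 0.56), (array([ 0.4536, -0.3424,  0.0704]), 0.19)]
side clamp_knob [(array([ 0.5714, -0.3624,  0.084 ]), 0.65)]
side clamp_knob [(array([ 0.4577, -0.3408,  0.0704]), 0.65), (array([ 0.5556, -0.344 ,  0.0729]), 0.63), (array([ 0.462 , -0.1388,  0.066 ]), 0.42)]
side plate_centre [(array([ 0.431 , -0.1948,  0.1014]), 0.84), (array([ 0.4272, -0.0283,  0.0019]), 0.78)]
side plate_centre [(array([ 0.428 , -0.0244,  0.0063]), 0.91)]
```

```bash
cat > frames.py <<'E'
import numpy as np
yaw=np.radians(5.2); a=np.radians(22); b=np.radians(20)
X=np.array([np.cos(yaw),np.sin(yaw),0]);Y=np.array([-np.sin(yaw),np.cos(yaw),0]);Zu=np.array([0,0,1.])
O=np.array([.4626,-.2662,0])
XO=.003
f=-np.cos(a)*Y-np.sin(a)*Zu
Nx=np.cos(b)*f+np.sin(b)*X; Ny=np.cos(b)*X-np.sin(b)*f; Nz=np.cross(Nx,Ny)
NO=O+.026*Y+.1*Zu+XO*X+.148*f
def n2w(p): return NO+p[0]*Nx+p[1]*Ny+p[2]*Nz
def w2n(p):
    d=np.asarray(p)-NO; return np.stack([d@Nx,d@Ny,d@Nz],-1)
def w2f(p):
    d=np.asarray(p)-O; return np.stack([d@X,d@Y,d[...,2]],-1)
E
python3 - <<'E'
from h import *; from frames import *
print('NO',NO,'Nz',Nz)
d=snap('top'); C=cloud(d)
F=w2f(C); m=(F[...,2]>.104)&(F[...,2]<.115)&(F[...,1]>.02)&(F[...,1]<.13)&(abs(F[...,0])<.085)
P=C[m]; r=cv2.minAreaRect(P[:,:2].astype(np.float32)); print(r,len(P)); bx=cv2.boxPoints(r); print(bx)
c=P.mean(0); print('mean',c, 'fix',w2f(c))
print('rail yaw',np.degrees(np.arctan2(Nx[1],Nx[0])))
for n in ['nest','long_rail','end_stop','clamp_axis','clamp_knob']:
    for cam in ['top','side']:
        for q in eyes.tip_of(n,cam)[:1]: print(n,cam,np.round(w2n(q['xyz'])*1000,1))
from scipy.spatial.transform import Rotation as R
s=monitor.get_state(); q=s['orientation']; print(R.from_quat([q[1],q[2],q[3],q[0]]).as_matrix().round(3))
w=snap('wrist','w0.png'); print(w['T_tool_cam'].round(3),w['camera_matrix'].round(0))
E
```

```text
NO [ 0.4756681  -0.37669356  0.04455822] Nz [ 0.03395156 -0.37306486  0.92718385]
((0.45170077681541443, -0.19137853384017944), (0.09698595851659775, 0.13371899724006653), 89.79769134521484) 1161
[[ 0.38467047 -0.23963514]
 [ 0.5183886  -0.2401073 ]
 [ 0.5187311  -0.14312193]
 [ 0.38501292 -0.14264977]]
mean [ 0.42613686 -0.19567496  0.10808806] fix [-0.02992121  0.07353954  0.10808806]
rail yaw -63.367284837826816
nest top [ 1.2  1.4 -0.6]
nest side [ 1.4 -0.9  1.7]
long_rail top [-68.6   0.6  12.7]
long_rail side [-67.4   2.    9.7]
end_stop top [ 4.  27.5  9.2]
end_stop side [ 0.2 24.6 14.5]
clamp_axis top [-26.7  64.6  16.7]
clamp_axis side [-31.7  64.5  14.7]
clamp_knob top [15.7 94.  34.2]
clamp_knob side [14.3 97.6 34.5]
[[ 0.301 -0.954  0.   ]
 [-0.954 -0.301 -0.   ]
 [ 0.    -0.    -1.   ]]
[[ 1.     0.     0.001  0.   ]
 [-0.001  0.946  0.323 -0.082]
 [-0.001 -0.323  0.946 -0.142]
 [ 0.     0.     0.     1.   ]] [[311.   0. 318.]
 [  0. 311. 198.]
 [  0.   0.   1.]]
```

Emit:
send_rows([
  [0.02,0.033,0,8.25,0],
  [0.02,0.033,0,8.25,0],
  [0.02,0.033,0,8.25,0],
  [0.02,0.033,0,8.25,0],
  [0.02,0.033,0,8.25,0],
  [0.02,0.033,0,8.25,0],
  [0.02,0.033,0,8.25,0],
  [0.02,0.033,0,8.25,0],
  [0.02,0.033,0,8.25,0],
  [0.02,0.033,0,8.25,0],
  [0.02,0.033,0,8.25,0],
  [0,0,0,8.25,0],
], newtons=20)

```text
clock: 4.25
tcp_pos: [0.3946, -0.1819, 0.2316]
orientation: [-0.0, 0.972, 0.235, 0.001]
wrist_force: [0.1, -0.8, -0.0]
finger_gap: 0.0852
```

```bash
python3 - <<'E'
from h import *; from frames import *
s=monitor.get_state(); print(s['clock'],s['tcp_pos'],s['joint_pos'].round(2) if hasattr(s['joint_pos'],'round') else s['joint_pos'])
w=snap('wrist','w1.png')
for n in ['plate_centre','long_rail','end_stop','clamp_axis','clamp_knob']:
    print(n,[(np.round(q['xyz'],4),np.round(w2n(q['xyz'])*1000,1),round(q['conf'],2)) for q in eyes.tip_of(n,'wrist')])
E
```

```text
4.25 [ 0.394563   -0.18186728  0.23159606] [-0.62  0.04 -0.29  1.24  0.    0.48]
plate_centre [(array([ 0.4267, -0.1989,  0.1021]), array([-189.6,   34.2,  -14.6]), 0.81), (array([ 0.4281, -0.0264,  0.0029]), array([-298.4,   92. , -170.9]), 0.7)]
long_rail [(array([ 0.4429, -0.3241,  0.0815]), array([-70.8,  -3.9,  13.5]), 0.71), (array([ 0.5698, -0.3613,  0.0882]), array([11.3, 97.1, 37.9]), 0.18)]
end_stop [(array([ 0.499 , -0.3686,  0.0586]), array([-1.9, 26.2, 10.8]), 0.82)]
clamp_axis [(array([ 0.526 , -0.3303,  0.0767]), array([-29. ,  68.4,  14.2]), 0.69)]
clamp_knob [(array([ 0.5738, -0.3642,  0.0846]), array([16.6, 99.2, 35.8]), 0.98)]
```

View pics/w1.png

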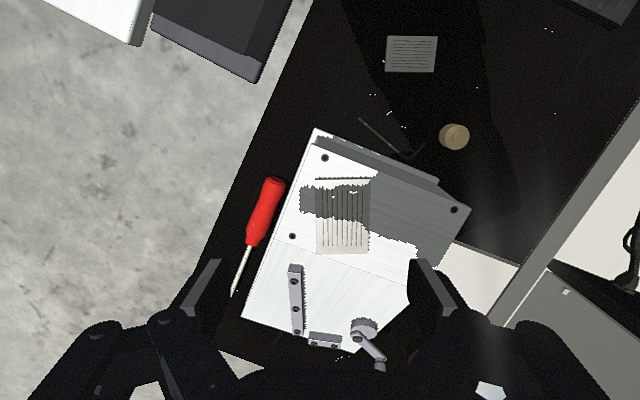

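```bash
python3 - <<'E'
import cv2
a=cv2.imread('pics/w1.png')[120:380,230:430]; cv2.imwrite('pics/w1c.png',cv2.resize(a,None,fx=3,fy=2.3*3/2.3,interpolation=cv2.INTER_CUBIC)[:600])
E
```

```text
(no output)
```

View pics/w1c.png

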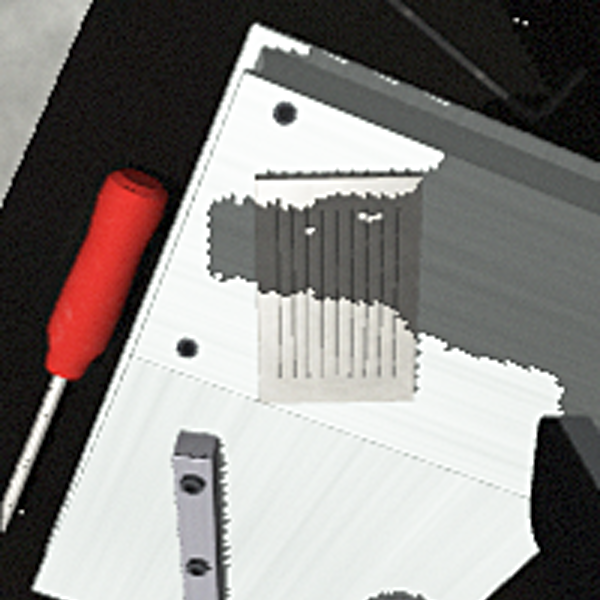

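```bash
cat >> h.py <<'E'
def ray(d,u,v):
    K=d['camera_matrix']; r=np.array([(u-K[0,2])/K[0,0],(v-K[1,2])/K[1,1],1.]); return d['pose'][:3,3],d['pose'][:3,:3]@r
def onplane(d,u,v,n,c):
    o,r=ray(d,u,v); n=np.asarray(n,float); return o+r*((c-o@n)/(r@n))
E
python3 - <<'E'
from h import *; from frames import *
w=snap('wrist')
cs=np.array([onplane(w,u,v,[0,0,1],.108) for u,v in [(315.3,179.3),(371,179.3),(368.3,254),(316.7,254)]])
print(cs.round(4)); c=cs.mean(0); print('c',c,'fix',w2f(cs).round(4)*1000); 
e1=(cs[3]-cs[0]+cs[2]-cs[1])/2; e2=(cs[1]-cs[0]+cs[2]-cs[3])/2
print(np.linalg.norm(e1),np.linalg.norm(e2),'long yaw',np.degrees(np.arctan2(e1[1],e1[0])),np.degrees(np.arctan2(e2[1],e2[0]))-90)
# rail upper face edge at z_n=12
for u,v in [(218,440),(221,520),(225,590)]:
    p=onplane(w,230+u/3,120+v/3,Nz,NO@Nz+.012); print('rail edge n',w2n(p)*1000)
for u,v in [(133,355),(530,497)]:
    p=onplane(w,230+u/3,120+v/3,[0,0,1],.1); print('crest f',w2f(p)*1000)
E
```

```text
[[ 0.3858 -0.1793  0.108 ]
 [ 0.43   -0.1574  0.108 ]
 [ 0.4644 -0.2235  0.108 ]
 [ 0.4198 -0.2456  0.108 ]]
c [ 0.42497787 -0.20141791  0.108     ] fix [[-68.7  93.6 108. ]
 [-22.7 111.4 108. ]
 [  5.6  42.4 108. ]
 [-40.7  24.4 108. ]]
0.07456047934745286 0.04951357753978512 long yaw -62.65016683812042 -63.64695497049871
rail edge n [-138.8845661    -3.56618501   12.        ]
rail edge n [-92.80872285  -4.17894149  12.        ]
rail edge n [-44.7698718   -4.26443703  12.        ]
crest f [-83.82850888  21.40060807 100.        ]
crest f [ 60.51673416  19.38589239 100.        ]
```

Emit:
send_rows([
  [0.002,0.013,0,0,180],
  [0.002,0.012,-0.03,0,180],
  [0.0025,0.012,-0.04,0,180],
  [0,0,0,0,180],
  [0,0,0,0,180],
])

```text
clock: 5.1
tcp_pos: [0.3991, -0.148, 0.1615]
orientation: [-0.0, 0.973, 0.229, -0.001]
wrist_force: [0.2, -0.1, 0.7]
finger_gap: 0.0251
```

```bash
python3 - <<'E'
from h import *; from frames import *
s=monitor.get_state(); print(s['clock'],s['tcp_pos'],s['finger_gap'],s['wrist_force'])
w=snap('wrist','w2.png')
E
```

```text
5.1 [ 0.39910782 -0.14795386  0.16154466] 0.025108534896107912 [ 0.18946537 -0.10725469  0.73702368]
```

View pics/w2.png

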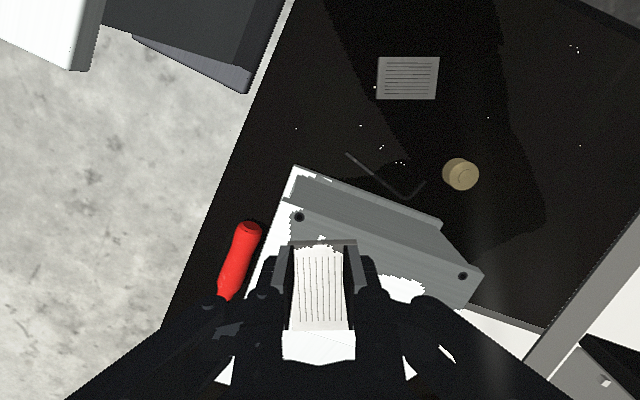

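Emit:
send_rows([
  [0.0,0.0,-0.03,0,180],
  [0,0,-0.016,0,180],
  [0,0,-0.008,0,180],
  [0,0,-0.002,0,180],
  [0,0,0,0,180],
  [0,0,0,0,180],
])

```text
clock: 5.75
tcp_pos: [0.4005, -0.149, 0.1065]
orientation: [0.001, 0.973, 0.229, 0.001]
wrist_force: [-0.4, 0.3, 0.1]
finger_gap: 0.0252
```

Emit:
send_rows([
  [0.0,0.0,-0.002,0,180],
  [0,0,-0.0015,0,180],
  [0,0,0,0,180],
  [0,0,0,0,180],
])

```text
clock: 6.15
tcp_pos: [0.3996, -0.1483, 0.1018]
orientation: [-0.0, 0.973, 0.229, -0.0]
wrist_force: [0.0, -0.5, -0.0]
finger_gap: 0.0255
```

```bash
python3 - <<'E'
from h import *; from frames import *
s=monitor.get_state(); print(s['clock'],s['tcp_pos'],s['finger_gap'],s['wrist_force'])
w=snap('side','s2.png'); a=w['img'][150:260,260:460,::-1]; cv2.imwrite('pics/s2c.png',cv2.resize(a,None,fx=4,fy=4,interpolation=cv2.INTER_CUBIC))
E
```

```text
6.15 [ 0.39955749 -0.14832664  0.10182845] 0.02554360880620173 [ 0.04054902 -0.50587804 -0.01227359]
```

View pics/s2c.png

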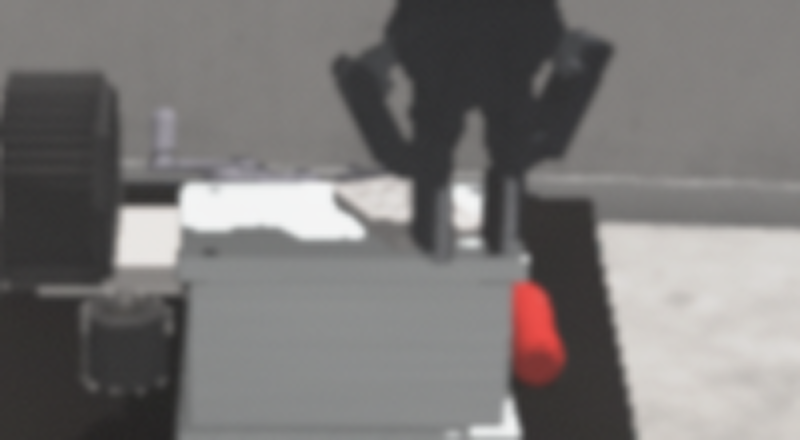

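Emit:
send_rows([
  [0.0029,-0.0041,0,0,180],
  [0.0029,-0.0041,0,0,180],
  [0.0029,-0.0041,0,0,180],
  [0.0029,-0.0041,0,0,180],
  [0.0029,-0.0041,0,0,180],
  [0.0029,-0.0041,0,0,180],
  [0.0029,-0.0041,0,0,180],
  [0,0,0,0,180],
])

```text
clock: 7.0
tcp_pos: [0.4205, -0.1778, 0.1018]
orientation: [0.0, 0.973, 0.229, 0.0]
wrist_force: [-0.1, -0.3, -0.3]
finger_gap: 0.025
```

```bash
python3 - <<'E'
from h import *; from frames import *
s=monitor.get_state(); print(s['clock'],s['tcp_pos'],s['finger_gap'],s['wrist_force'])
w=snap('wrist','w3.png')
d=snap('top','t3.png'); a=d['img'][170:300,260:440,::-1]; cv2.imwrite('pics/t3c.png',cv2.resize(a,None,fx=4,fy=4,interpolation=cv2.INTER_CUBIC))
for cam in ['top','wrist']: print([(w2f(q['xyz']).round(4),q['conf']) for q in eyes.tip_of('plate_centre',cam)])
E
```

```text
7.0 [ 0.42049828 -0.17782111  0.10183762] 0.02496815273387614 [-0.05006524 -0.32619329 -0.34527887]
[(array([ 0.0553, -0.0719,  0.0786]), 0.66), (array([-0.0165,  0.0467,  0.1042]), 0.59)]
[(array([-0.0132,  0.0455,  0.1041]), 0.86), (array([-0.0119,  0.2368,  0.0019]), 0.66)]
```

View pics/w3.png

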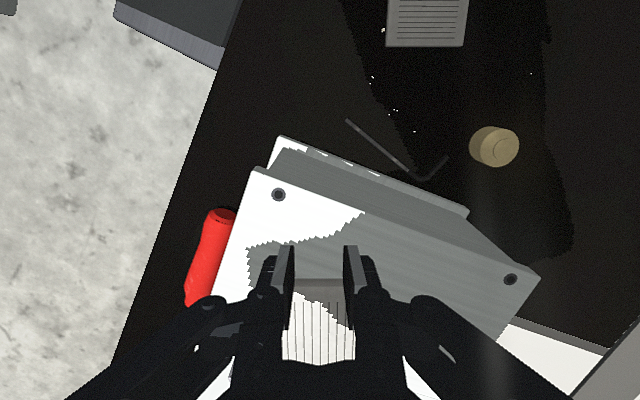

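View pics/t3c.png

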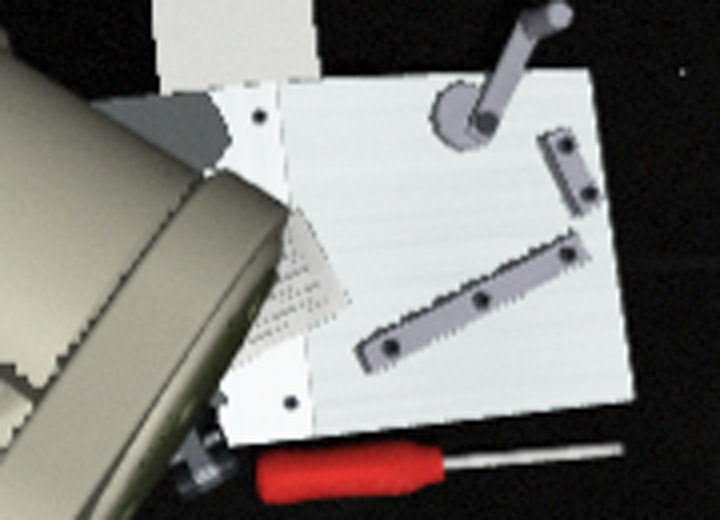

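Emit:
send_rows([
  [0.0027,-0.0042,0,0,180],
  [0.0027,-0.0042,0,0,180],
  [0.0027,-0.0042,0,0,180],
  [0.0027,-0.0042,0,0,180],
  [0.0025,-0.0043,0,0,180],
  [0,0,0,0,180],
  [0,0,0,0,180],
])

```text
clock: 7.9
tcp_pos: [0.4333, -0.1983, 0.1018]
orientation: [-0.0, 0.973, 0.229, 0.0]
wrist_force: [0.1, -0.5, -0.5]
finger_gap: 0.0249
```

```bash
cat > look.py <<'E'
import sys
from h import *; from frames import *
n=sys.argv[1]
s=monitor.get_state(); print(s['clock'],s['tcp_pos'],s['finger_gap'],s['wrist_force'])
if 'w' in sys.argv[2]:
    w=snap('wrist','w%s.png'%n); print('wrist',[(w2n(q['xyz']).round(4)*1000,q['conf']) for q in eyes.tip_of('plate_centre','wrist')])
if 't' in sys.argv[2]:
    d=snap('top'); a=d['img'][160:300,260:440,::-1]; cv2.imwrite('pics/t%sc.png'%n,cv2.resize(a,None,fx=4,fy=4,interpolation=cv2.INTER_CUBIC))
    print('top',[(w2n(q['xyz']).round(4)*1000,q['conf']) for q in eyes.tip_of('plate_centre','top')])
E
python3 look.py 4 wt
```

```text
7.9 [ 0.43325344 -0.19833724  0.10178356] 0.024943746751558915 [ 0.1345146  -0.47510452 -0.50683034]
wrist [(array([-137.6,   43.3,    3.6]), 0.97)]
top [(array([-141.1,   43.6,    5.3]), 0.57)]
```

View pics/t4c.png

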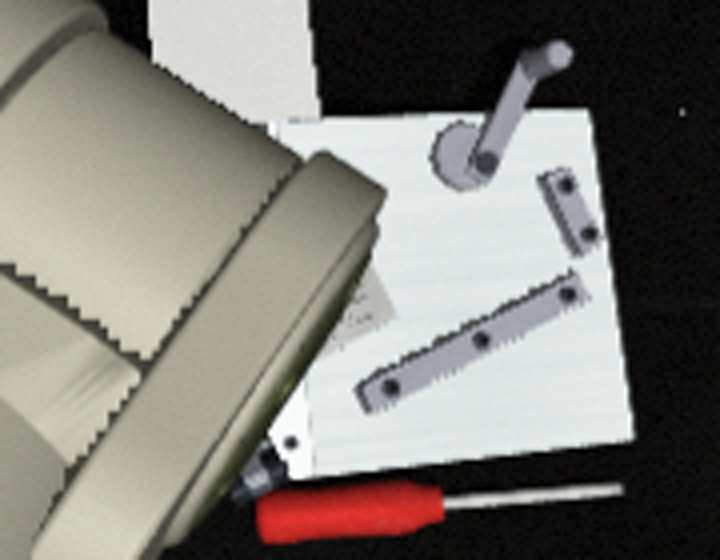

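View pics/w4.png

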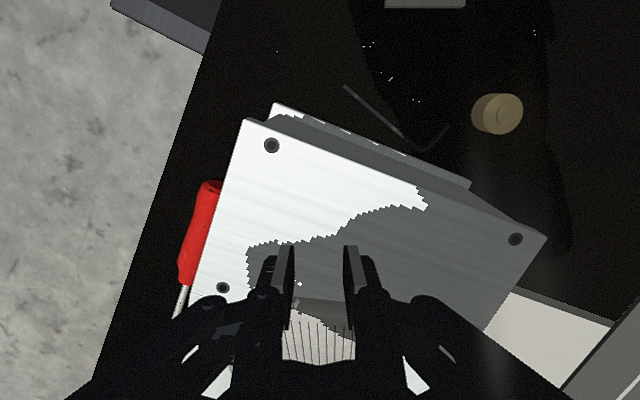

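Emit:
send_rows([
  [0.0023,-0.0045,0,0,180],
  [0.0023,-0.0045,0,0,180],
  [0.0023,-0.0045,0,0,180],
  [0,0,0,0,180],
  [0,0,0,0,180],
])

```text
clock: 8.6
tcp_pos: [0.4401, -0.2119, 0.1017]
orientation: [-0.0, 0.973, 0.229, 0.0]
wrist_force: [0.2, -0.3, -0.1]
finger_gap: 0.0253
```

```bash
python3 look.py 5 wt
```

```text
8.6 [ 0.44012182 -0.21186709  0.10173753] 0.02527456875284824 [ 0.1628277  -0.25474517 -0.11092966]
wrist [(array([-122.7,   36.8,    2.3]), 0.89)]
top []
```

View pics/t5c.png

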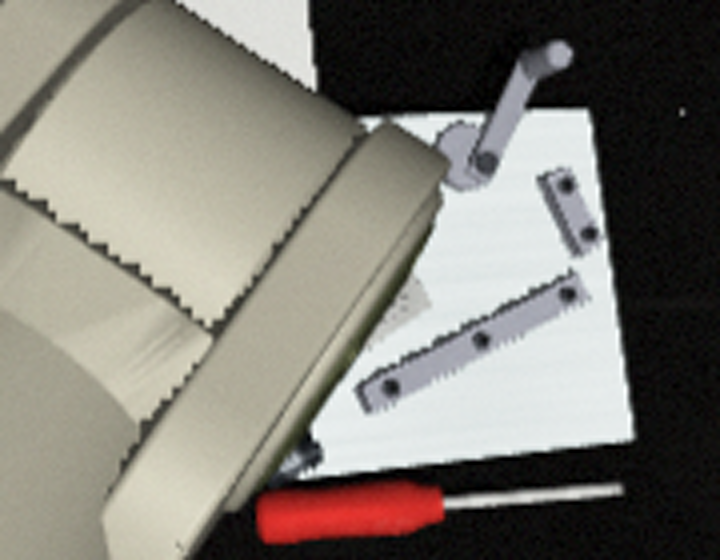

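View pics/w5.png

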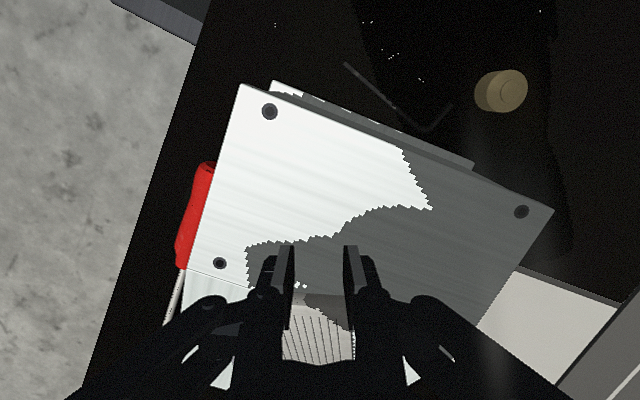

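Emit:
send_rows([
  [0.0024,-0.0045,0,0,180],
  [0.0024,-0.0045,0,0,180],
  [0.0024,-0.0045,0,0,180],
  [0.0024,-0.0045,0,0,180],
  [0,0,0,0,180],
  [0,0,0,0,180],
])

```text
clock: 9.4
tcp_pos: [0.4496, -0.2298, 0.1017]
orientation: [-0.0, 0.973, 0.229, -0.0]
wrist_force: [-0.2, -0.8, 0.2]
finger_gap: 0.0251
```

```bash
python3 look.py 6 wt
```

```text
9.4 [ 0.44964373 -0.22979068  0.10168527] 0.025119857794460635 [-0.23030165 -0.762626    0.23500651]
wrist [(array([-103.8,   31.8,    2.4]), 0.92)]
top []
```

View pics/t6c.png

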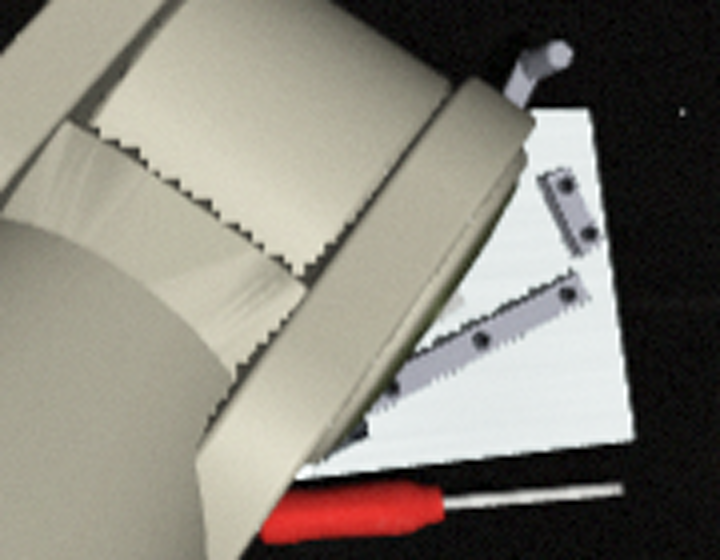

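View pics/w6.png

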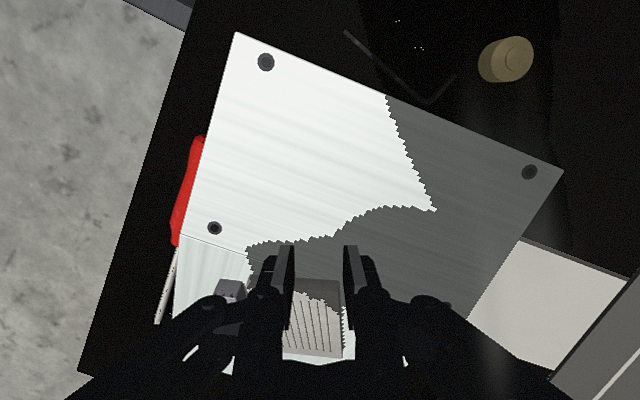

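Emit:
send_rows([
  [0.0,0.0,0.02,0,180],
  [0,0.02,0.03,0,180],
  [-0.01,0.03,0.03,0,180],
  [-0.02,0.04,0.03,0,120],
  [-0.02,0.04,0.02,0,60],
  [0,0,0,0,60],
  [0,0,0,0,60],
])

```text
clock: 10.3
tcp_pos: [0.4014, -0.102, 0.2306]
orientation: [0.001, 0.973, 0.23, 0.001]
wrist_force: [0.1, -0.5, 0.8]
finger_gap: 0.0651
```

```bash
python3 look.py 7 wt
```

```text
10.3 [ 0.40139688 -0.10198868  0.23055908] 0.06508095461499007 [ 0.11562648 -0.46775534  0.78862632]
wrist [(array([-299. ,   89.9, -168.8]), 0.7), (array([-104.1,   33.6,    6.5]), 0.65)]
top [(array([-106.1,   35.5,    6.7]), 0.84)]
```

View pics/t7c.png

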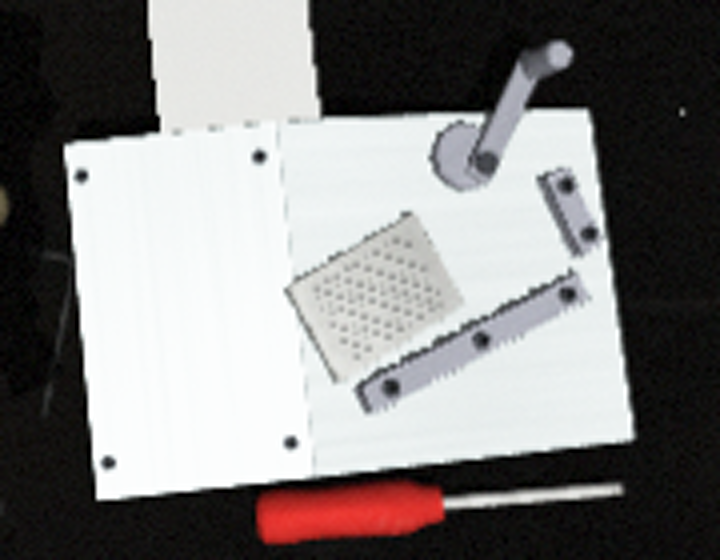

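View pics/w7.png

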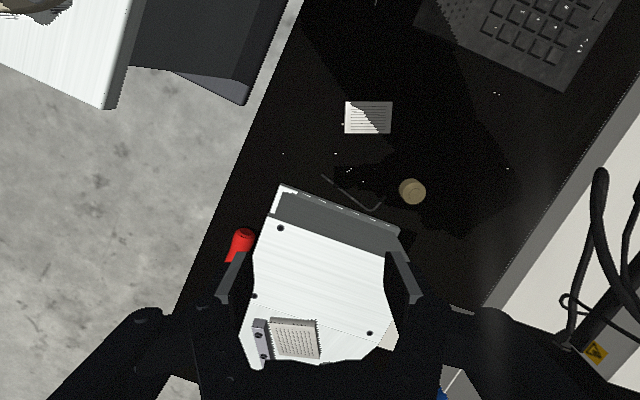

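```bash
python3 - <<'E'
from h import *; from frames import *
d=snap('top')
# plate corners from crop t7c: /4 + (260,160)
top=lambda u,v: onplane(d,260+u/4,160+v/4,Nz,NO@Nz+.008)
cs=np.array([top(u,v) for u,v in [(286,290),(412,211),(465,303),(338,383)]])
print(w2n(cs).round(4)*1000, cs.round(4)); c=cs.mean(0); print('c',c,w2n(c)*1000)
n=w2n(cs); e=(n[1]-n[0]+n[2]-n[3])/2; print('yaw in nest',np.degrees(np.arctan2(e[1],e[0])),np.linalg.norm(e))
for p in [(-80,0,12),(0,27,12)]: print(w2px(d,n2w(np.array(p)/1000))-[260,160])
E
```

```text
[[-145.6   51.9    8. ]
 [ -70.8   59.3    8. ]
 [ -65.9    9.6    8. ]
 [-141.6    3.8    8. ]] [[ 0.462  -0.2371  0.1099]
 [ 0.5    -0.2967  0.0845]
 [ 0.457  -0.3207  0.0764]
 [ 0.42   -0.2597  0.1023]]
c [ 0.45975659 -0.27854455  0.09326072] [-105.93982398   31.16235074    8.        ]
yaw in nest 4.982018831746002 0.0755238178943273
[113.4001677   83.33733547]
[140.47857476  53.33234914]
```

Emit:
send_rows([
  [0.009,-0.032,-0.02,0,180],
  [0.008,-0.031,-0.025,0,180],
  [0.008,-0.031,-0.025,0,180],
  [0.008,-0.03,-0.02,0,180],
  [0,0,-0.02,0,180],
  [0,0,-0.012,0,180],
  [0,0,-0.004,0,180],
  [0,0,0,0,180],
  [0,0,0,0,180],
])

```text
clock: 11.45
tcp_pos: [0.4345, -0.2264, 0.1044]
orientation: [0.0, 0.973, 0.23, 0.0]
wrist_force: [0.1, -0.3, -0.1]
finger_gap: 0.0252
```

```bash
python3 look.py 8 w
```

```text
11.45 [ 0.43450974 -0.22641426  0.10442143] 0.025179299446540133 [ 0.0767764  -0.30584862 -0.05695191]
wrist [(array([-103.4,   31.8,    1.8]), 0.8)]
```

View pics/w8.png

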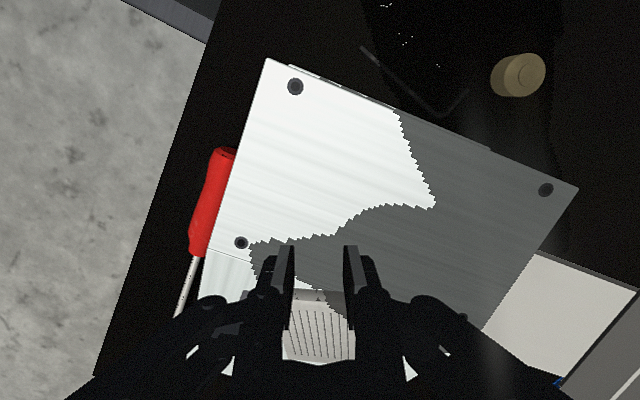

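Emit:
send_rows([
  [0,0,-0.0025,0,180],
  [0.0023,-0.0045,0,0,180],
  [0.0023,-0.0045,0,0,180],
  [0.0023,-0.0045,0,0,180],
  [0.0023,-0.0045,0,0,180],
  [0.0023,-0.0045,0,0,180],
  [0,0,0,0,180],
  [0,0,0,0,180],
])

```text
clock: 12.35
tcp_pos: [0.4456, -0.2491, 0.101]
orientation: [-0.0, 0.973, 0.229, -0.0]
wrist_force: [-0.5, -0.3, -0.2]
finger_gap: 0.0249
```

```bash
python3 look.py 9 w
```

```text
12.35 [ 0.44555929 -0.24909632  0.10101244] 0.0249485364331453 [-0.46767904 -0.26592385 -0.2120344 ]
wrist [(array([-82.4,  23.2,   2.6]), 0.94), (array([0. , 2.3, 1.6]), 0.32)]
```

View pics/w9.png

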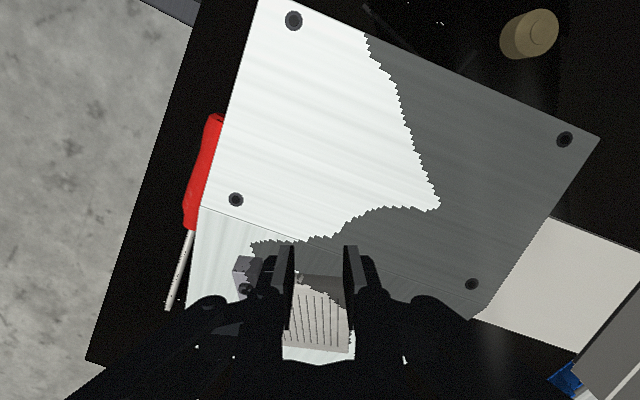

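Emit:
send_rows([
  [0.0,0.0,0.02,0,180],
  [0,0.02,0.03,0,180],
  [-0.01,0.03,0.03,0,180],
  [-0.02,0.04,0.03,0,180],
  [-0.02,0.04,0.02,0,180],
  [0,0,0,0,180],
])

```text
clock: 13.05
tcp_pos: [0.3955, -0.1186, 0.232]
orientation: [0.001, 0.973, 0.231, 0.001]
wrist_force: [0.6, -1.1, -0.1]
finger_gap: 0.0252
```

```bash
python3 look.py 10 wt
```

```text
13.05 [ 0.39547305 -0.11855815  0.23198713] 0.025207345953410162 [ 0.55457525 -1.08447598 -0.11060096]
wrist [(array([-298.4,   92.5, -169.4]), 0.93), (array([-86.2,  25.2,   6.8]), 0.6)]
top [(array([-88.1,  27.1,   6.6]), 0.64)]
```

View pics/t10c.png

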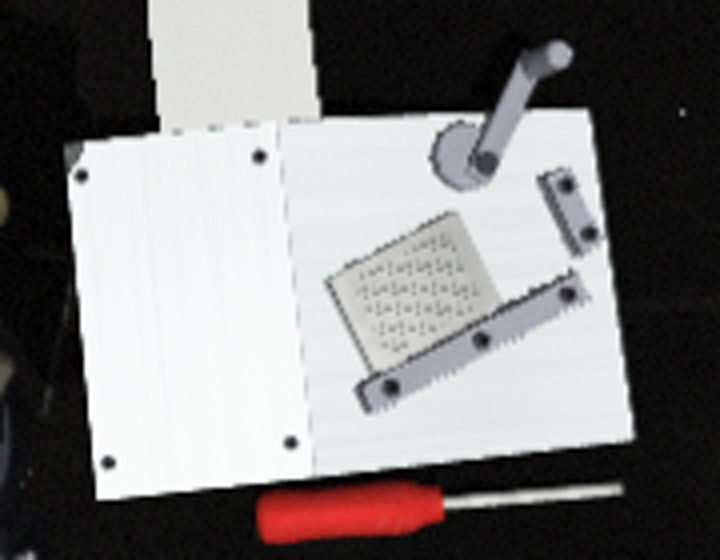

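```bash
python3 - <<'E'
from h import *; from frames import *
d=snap('top')
top=lambda u,v: onplane(d,260+u/4,160+v/4,Nz,NO@Nz+.008)
cs=np.array([top(u,v) for u,v in [(326,285),(456,211),(502,300),(374,377)]])
n=w2n(cs); print(n.round(4)*1000,n.mean(0)*1000); e=(n[1]-n[0]+n[2]-n[3])/2; print('yaw in nest',np.degrees(np.arctan2(e[1],e[0])),np.linalg.norm(e))
h=np.array([Nx[0],Nx[1],0]); h/=np.linalg.norm(h); print('h',h)
for x in (-130,-121,-75):
    p=n2w(np.array([x,27,0])/1000); t=p+h*.030; print(x,'slope pt',p.round(4),'tcp xy',t[:2].round(4))
p=n2w(np.array([-144.5,27,0])/1000);print(p)
for m in ['plate_centre']: print([(w2n(q['xyz'])*1000) for q in eyes.tip_of(m,'side')])
E
```

```text
[[-126.6   46.     8. ]
 [ -49.6   50.2    8. ]
 [ -47.4    2.9    8. ]
 [-124.2   -1.3    8. ]] [-86.93695463  24.43129623   8.        ]
yaw in nest 3.128154812606648 0.07698718188221794
h [ 0.44826957 -0.89389843  0.        ]
-130 slope pt [ 0.4456 -0.2571  0.0938] tcp xy [ 0.4591 -0.2839]
-121 slope pt [ 0.4494 -0.2646  0.0906] tcp xy [ 0.4628 -0.2914]
-75 slope pt [ 0.4687 -0.3031  0.0744] tcp xy [ 0.4821 -0.3299]
[ 0.43953039 -0.24496636  0.09888372]
[array([-301.66398683,   91.89824417, -172.48226019]), array([-195.48107414,   36.52688009,  -14.18320431])]
```

Emit:
send_rows([
  [0.0055,-0.014,0,7.5,75],
  [0.0055,-0.014,0,7.5,75],
  [0.0055,-0.014,0,7.5,75],
  [0.0055,-0.014,-0.01,7.5,75],
  [0.0055,-0.014,-0.01,7.5,75],
  [0.0055,-0.014,-0.01,7.5,75],
  [0.0055,-0.014,-0.01,7.5,75],
  [0.0055,-0.014,-0.01,7.5,75],
  [0.0055,-0.014,-0.01,7.5,75],
  [0.0055,-0.014,-0.01,7.5,75],
  [0.0055,-0.014,-0.01,7.5,75],
  [0.002,-0.0094,0,7.5,75],
])

```text
clock: 14.55
tcp_pos: [0.4589, -0.2864, 0.146]
orientation: [-0.002, 0.525, 0.851, 0.0]
wrist_force: [-0.3, 0.1, 0.0]
finger_gap: 0.0603
```

Emit:
send_rows([
  [0,0,0,0,75],
  [0,0,0,0,75],
])

```text
clock: 14.75
tcp_pos: [0.4591, -0.2856, 0.148]
orientation: [-0.001, 0.528, 0.849, 0.0]
wrist_force: [0.1, 0.4, -0.1]
finger_gap: 0.0601
```

```bash
python3 look.py 11 w; python3 -c "
from h import *
s=monitor.get_state();print(s['orientation'],s['joint_pos'])
snap('side','s11.png')"
```

```text
14.75 [ 0.45909374 -0.28559824  0.14802646] 0.06005283123289849 [ 0.05388522  0.41079787 -0.12914264]
wrist [(array([-86.7,  24.3,   4.4]), 0.81), (array([-295.4,   90.6, -171. ]), 0.59)]
[-4.41439488e-04  5.27073101e-01  8.49819823e-01  1.40893616e-04] [-7.04126795e-01  2.86683237e-01 -1.96729253e-01  1.08829876e+00
  1.47626056e-04 -1.16461759e+00]
```

View pics/w11.png

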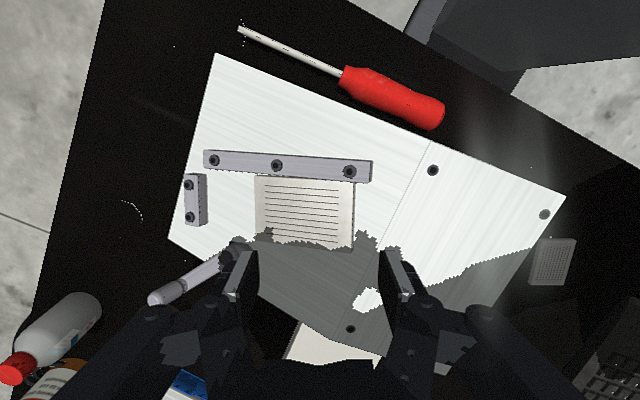

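```bash
python3 - <<'E'
from h import *; from frames import *
s=monitor.get_state(); w=snap('wrist')
t=np.array(s['tcp_pos']); h=np.array([.448,-.894,0])
for z in (.148,.10): print(z,[w2px(w,np.r_[(t+k*h)[:2],z]).round() for k in (-.03,0,.03)])
for k in (-.03,0,.03): p=t+k*h; print(w2n(np.r_[p[:2],.0944])*1000)
E
```

```text
0.148 [array([376., 261.]), array([319., 261.]), array([261., 261.])]
0.1 [array([363., 224.]), array([319., 224.]), array([274., 224.])]
[-129.1952501    26.95357626    0.98117555]
[-101.11626348   28.39057966   11.44308415]
[-73.03727686  29.82758305  21.90499274]
```

Emit:
send_rows([
  [0,0,-0.025,0,75],
  [0,0,-0.015,0,75],
  [0,0,-0.002,0,75],
  [0,0,0,0,75],
  [0,0,-0.002,0,75],
  [0,0,0,0,75],
])

```text
clock: 15.55
tcp_pos: [0.46, -0.2856, 0.1058]
orientation: [0.001, 0.526, 0.85, -0.0]
wrist_force: [-0.2, 0.9, -1.3]
finger_gap: 0.0603
```

Emit:
send_rows([
  [0,0,-0.002,0,75],
  [0,0,0,0,75],
])

```text
clock: 15.75
tcp_pos: [0.4596, -0.2853, 0.1032]
orientation: [0.0, 0.526, 0.85, 0.0]
wrist_force: [1.0, 0.1, -0.1]
finger_gap: 0.0601
```

Emit:
send_rows([
  [0,0,-0.002,0,75],
  [0,0,0,0,75],
])

```text
clock: 15.95
tcp_pos: [0.4594, -0.2852, 0.1008]
orientation: [-0.0, 0.526, 0.85, 0.0]
wrist_force: [-0.0, 0.6, 0.3]
finger_gap: 0.0603
```

Emit:
send_rows([
  [0,0,-0.0015,0,75],
  [0,0,0,0,75],
])

```text
clock: 16.15
tcp_pos: [0.4595, -0.2852, 0.0993]
orientation: [-0.0, 0.526, 0.85, 0.0]
wrist_force: [-0.0, 0.6, -0.0]
finger_gap: 0.0599
```

```bash
python3 -c "
from h import *
d=snap('side','s12.png'); print(d['camera_matrix'][0,0]); a=d['img'][140:260,260:440,::-1]; cv2.imwrite('pics/s12c.png',cv2.resize(a,None,fx=4,fy=4,interpolation=cv2.INTER_CUBIC))"
```

```text
483.71558589860155
```

View pics/s12c.png

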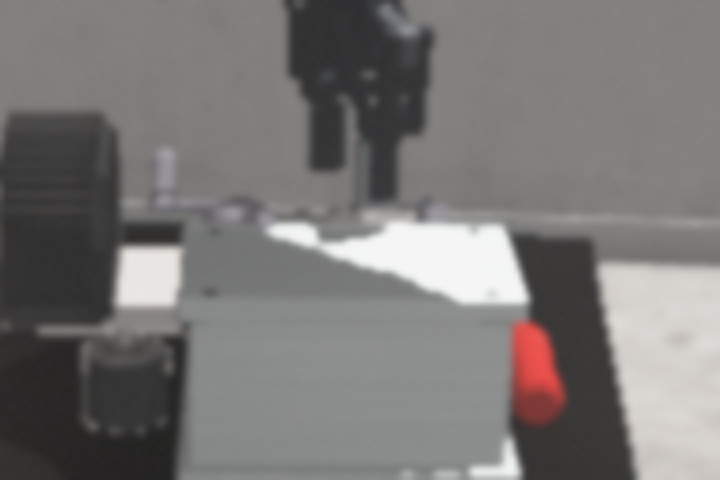

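Emit:
send_rows([
  [0,0,-0.0015,0,75],
  [0,0,0,0,75],
])

```text
clock: 16.4
tcp_pos: [0.4595, -0.2852, 0.0978]
orientation: [-0.0, 0.526, 0.85, 0.0]
wrist_force: [0.4, -0.5, 0.2]
finger_gap: 0.0603
```

Emit:
send_rows([
  [0,0,-0.0015,0,75],
  [0,0,0,0,75],
])

```text
clock: 16.6
tcp_pos: [0.4594, -0.2852, 0.0963]
orientation: [-0.0, 0.526, 0.85, 0.0]
wrist_force: [-0.7, -0.8, 0.1]
finger_gap: 0.06
```

Emit:
send_rows([
  [0,0,-0.0015,0,75],
  [0,0,0,0,75],
])

```text
clock: 16.8
tcp_pos: [0.4595, -0.2852, 0.0948]
orientation: [-0.0, 0.526, 0.85, 0.0]
wrist_force: [-0.3, 0.1, -0.5]
finger_gap: 0.06
```

Emit:
send_rows([
  [0,0,-0.0015,0,75],
  [0,0,0,0,75],
])

```text
clock: 17.0
tcp_pos: [0.4595, -0.2852, 0.0933]
orientation: [-0.0, 0.526, 0.85, 0.0]
wrist_force: [-0.3, 0.6, -0.9]
finger_gap: 0.06
```

Emit:
send_rows([
  [0,0,-0.0015,0,75],
  [0,0,0,0,75],
])

```text
clock: 17.2
tcp_pos: [0.4596, -0.2853, 0.0919]
orientation: [-0.0, 0.526, 0.85, 0.0]
wrist_force: [-0.1, -0.6, 1.4]
finger_gap: 0.0602
```

```bash
python3 look.py 13 w
```

```text
17.2 [ 0.45961907 -0.28528652  0.09193726] 0.06020691447448582 [-0.10845966 -0.58325125  1.36867899]
wrist [(array([-299.1,   92.1, -170.8]), 0.92), (array([-86.1,  24. ,   5.5]), 0.71)]
```

View pics/w13.png

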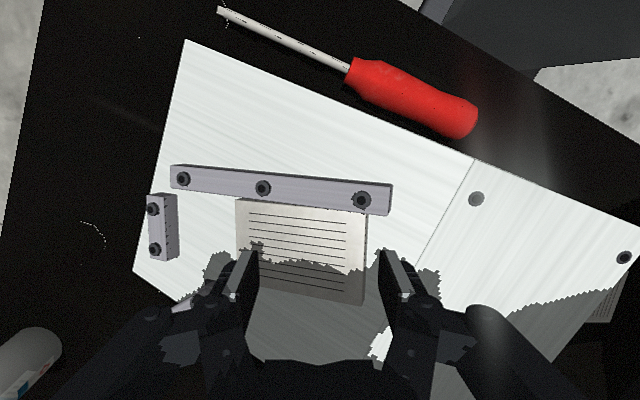

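Emit:
send_rows([
  [0,0,-0.001,0,75],
  [0,0,0,0,75],
])

```text
clock: 17.5
tcp_pos: [0.4597, -0.2854, 0.0915]
orientation: [0.0, 0.526, 0.85, 0.0]
wrist_force: [0.8, 0.7, 3.1]
finger_gap: 0.06
```

Emit:
send_rows([
  [0,0,-0.001,0,75],
  [0,0,0,0,75],
])

```text
clock: 17.7
tcp_pos: [0.46, -0.2859, 0.0911]
orientation: [0.001, 0.526, 0.85, -0.0]
wrist_force: [-0.4, 0.7, 7.3]
finger_gap: 0.0602
```

Emit:
send_rows([
  [0,0,-0.001,0,75],
  [0,0,0,0,75],
])

```text
clock: 17.9
tcp_pos: [0.4603, -0.2863, 0.0907]
orientation: [0.001, 0.526, 0.85, -0.0]
wrist_force: [-2.2, -0.1, 10.8]
finger_gap: 0.0603
```

Emit:
send_rows([
  [0,0,0.0036,0,75],
  [0.0021,-0.0042,-0.0018,0,75],
  [0.0021,-0.0042,-0.0018,0,75],
  [0.0021,-0.0042,-0.0018,0,75],
  [0,0,0,0,75],
])

```text
clock: 18.4
tcp_pos: [0.466, -0.2984, 0.0864]
orientation: [-0.0, 0.526, 0.85, 0.0]
wrist_force: [0.2, -0.4, 0.4]
finger_gap: 0.0605
```

```bash
python3 look.py 14 w
```

```text
18.4 [ 0.46596188 -0.29842721  0.08644426] 0.06054834671174505 [ 0.19347161 -0.40060172  0.37391225]
wrist [(array([ 1.2, -1.6, -0.8]), 0.73), (array([-74.9,  24.7,   6.2]), 0.63)]
```

View pics/w14.png

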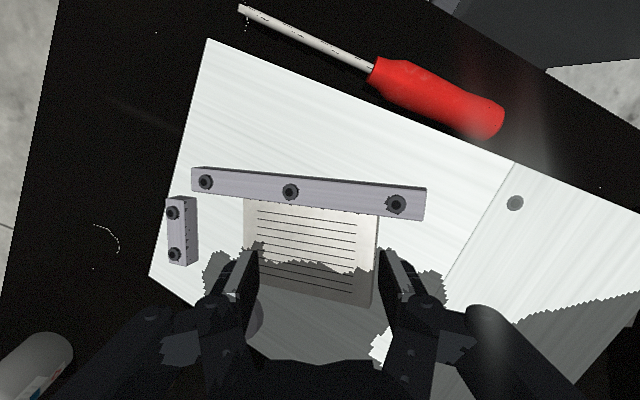

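Emit:
send_rows([
  [0.0021,-0.0042,-0.0018,0,75],
  [0.0021,-0.0042,-0.0018,0,75],
  [0.0021,-0.0042,-0.0018,0,75],
  [0.0021,-0.0042,-0.0018,0,75],
  [0.0021,-0.0042,-0.0018,0,75],
  [0.0021,-0.0042,-0.0018,0,75],
  [0,0,0,0,75],
])

```text
clock: 19.2
tcp_pos: [0.4787, -0.3237, 0.0761]
orientation: [-0.0, 0.526, 0.85, -0.0]
wrist_force: [-0.2, 0.1, 1.2]
finger_gap: 0.0603
```

```bash
python3 look.py 15 w
```

```text
19.2 [ 0.47867314 -0.32370897  0.07609727] 0.06034932380251205 [-0.23238734  0.1091506   1.16145899]
wrist [(array([-44.7,  25.1,   7. ]), 0.78)]
```

View pics/w15.png

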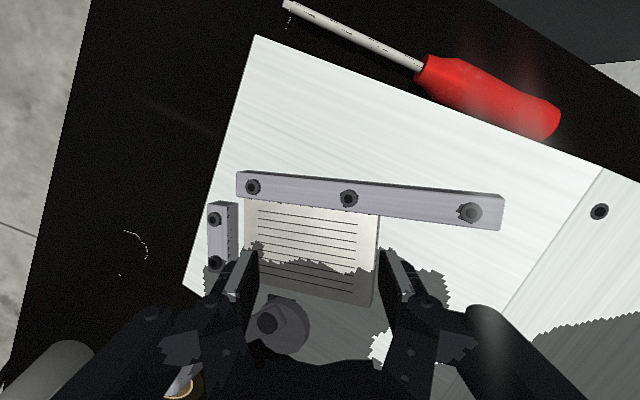

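Emit:
send_rows([
  [0.0017,-0.0034,-0.0014,0,75],
  [0.00085,-0.0017,-0.0007,0,75],
  [0,0,0,0,75],
  [0,0,0,0,75],
])

```text
clock: 19.7
tcp_pos: [0.481, -0.3282, 0.0743]
orientation: [-0.0, 0.526, 0.85, 0.0]
wrist_force: [0.6, 0.1, 0.6]
finger_gap: 0.0605
```

Emit:
send_rows([
  [0.00042,-0.00084,-0.00035,0,75],
  [0,0,0,0,75],
  [0,0,0,0,75],
])

```text
clock: 20.0
tcp_pos: [0.4814, -0.329, 0.074]
orientation: [-0.0, 0.526, 0.85, 0.0]
wrist_force: [0.5, 0.4, -0.2]
finger_gap: 0.0604
```

```bash
python3 look.py 16 w
```

```text
20.0 [ 0.48142474 -0.32903563  0.07400097] 0.06041493707173663 [ 0.52590759  0.43784723 -0.15209226]
wrist []
```

View pics/w16.png

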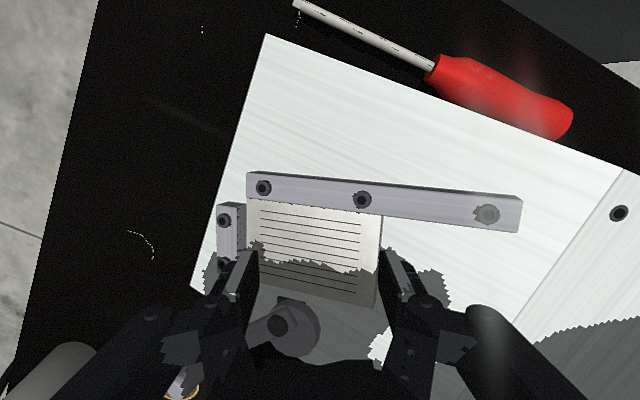

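Emit:
send_rows([
  [0.00042,-0.00084,-0.00035,0,75],
  [0,0,0,0,75],
  [0,0,0,0,75],
])

```text
clock: 20.4
tcp_pos: [0.4818, -0.3299, 0.0736]
orientation: [-0.0, 0.526, 0.85, 0.0]
wrist_force: [-0.4, 0.3, 0.6]
finger_gap: 0.0604
```

Emit:
send_rows([
  [0.00042,-0.00084,-0.00035,0,75],
  [0,0,0,0,75],
  [0,0,0,0,75],
])

```text
clock: 20.7
tcp_pos: [0.4823, -0.3307, 0.0733]
orientation: [-0.0, 0.526, 0.85, 0.0]
wrist_force: [-0.2, -0.8, 0.1]
finger_gap: 0.0603
```

Emit:
send_rows([
  [0.00042,-0.00084,-0.00035,0,75],
  [0,0,0,0,75],
  [0,0,0,0,75],
])

```text
clock: 21.0
tcp_pos: [0.4827, -0.3316, 0.0729]
orientation: [-0.0, 0.526, 0.85, 0.0]
wrist_force: [-0.2, 0.4, 0.0]
finger_gap: 0.0604
```

Emit:
send_rows([
  [0.00042,-0.00084,-0.00035,0,75],
  [0,0,0,0,75],
])

```text
clock: 21.2
tcp_pos: [0.483, -0.3322, 0.0726]
orientation: [-0.0, 0.526, 0.85, 0.0]
wrist_force: [-0.5, 0.7, 0.4]
finger_gap: 0.0601
```

Emit:
send_rows([
  [0.00042,-0.00084,-0.00035,0,75],
  [0,0,0,0,75],
])

```text
clock: 21.4
tcp_pos: [0.4831, -0.3324, 0.0724]
orientation: [-0.001, 0.526, 0.851, 0.001]
wrist_force: [-1.2, 3.2, 4.5]
finger_gap: 0.0603
```

Emit:
send_rows([
  [0.00042,-0.00084,-0.00035,0,75],
  [0,0,0,0,75],
])

```text
clock: 21.6
tcp_pos: [0.4832, -0.3325, 0.0722]
orientation: [-0.001, 0.526, 0.851, 0.001]
wrist_force: [-2.8, 5.8, 8.8]
finger_gap: 0.0605
```

```bash
python3 look.py 17 w; python3 -c "
import cv2
a=cv2.imread('pics/w17.png')[160:340,190:430];cv2.imwrite('pics/w17c.png',cv2.resize(a,None,fx=3.2,fy=3.2,interpolation=cv2.INTER_CUBIC))"
```

```text
21.6 [ 0.4831806  -0.33251964  0.07224428] 0.06047170360962774 [-2.80138243  5.78073764  8.79392676]
wrist [(array([-36.4,  24. ,   4.4]), 0.85)]
```

View pics/w17c.png

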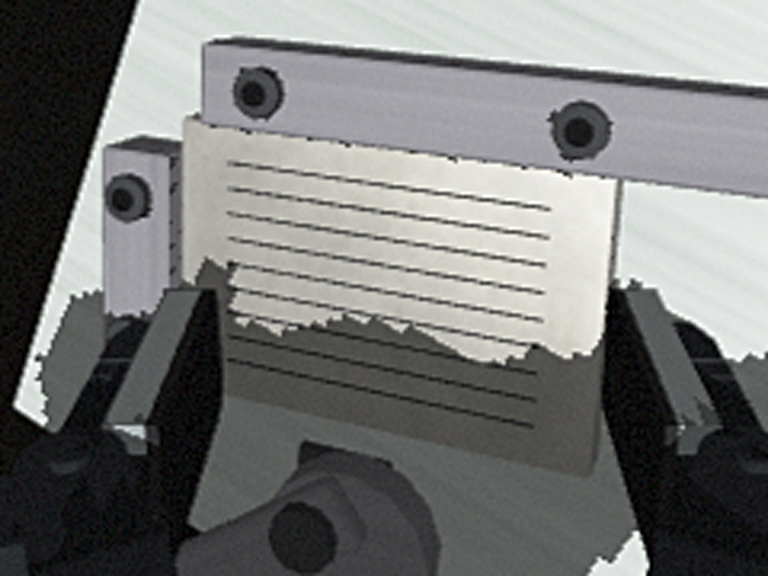

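Emit:
send_rows([
  [-0.002,0.0042,0.002,0,75],
  [-0.002,0.0042,0.004,0,75],
  [0,0,0.02,0,75],
  [0,0,0.03,0,75],
  [-0.01,0.03,0.03,0,75],
  [-0.03,0.04,0.01,0,75],
  [-0.03,0.04,0.01,0,75],
  [-0.03,0.04,0,0,75],
  [0,0,0,0,75],
])

```text
clock: 22.6
tcp_pos: [0.376, -0.1719, 0.1769]
orientation: [-0.003, 0.525, 0.851, 0.0]
wrist_force: [1.0, 0.3, -0.7]
finger_gap: 0.06
```

```bash
python3 look.py 18 wt; python3 - <<'E'
from h import *; from frames import *
for cam in ('top','wrist'):
  snap(cam)
  for n in ['clamp_axis','clamp_knob','plate_centre','long_rail','end_stop']: print(cam,n,[(np.round(w2n(q['xyz'])*1000,1),q['conf']) for q in eyes.tip_of(n,cam)])
E
```

```text
22.6 [ 0.37600165 -0.17193521  0.1769    ] 0.05995990681131108 [ 1.00139993  0.2918158  -0.68510599]
wrist [(array([-298.9,   89.7, -169.3]), 0.74), (array([-35.4,  21.2,   5.2]), 0.62)]
top [(array([-38. ,  25.6,   8.8]), 0.78)]
top clamp_axis [(array([-27.1,  67.9,  17.4]), 0.58)]
top clamp_knob [(array([-29.2,  65.9,  13.9]), 0.74), (array([14.3, 95. , 33.8]), 0.58)]
top plate_centre [(array([-41.4,  26.7,   6.8]), 0.75)]
top long_rail [(array([-67.4,  -1.3,  13.9]), 0.56)]
top end_stop [(array([ 1.1, 30.7, 13.3]), 0.76)]
wrist clamp_axis [(array([-27.9,  67.4,  12.8]), 0.83)]
wrist clamp_knob [(array([ 14.3, 100.6,  29.7]), 0.9)]
wrist plate_centre [(array([-296.7,   92.8, -169.7]), 0.93), (array([-37.9,  23.2,   6.1]), 0.8)]
wrist long_rail [(array([-70. ,  -1.4,  12.4]), 0.66), (array([ 91.5, 171.5, -39.5]), 0.32)]
wrist end_stop [(array([ 2.5, 28.8, 13.1]), 0.93)]
```

View pics/t18c.png

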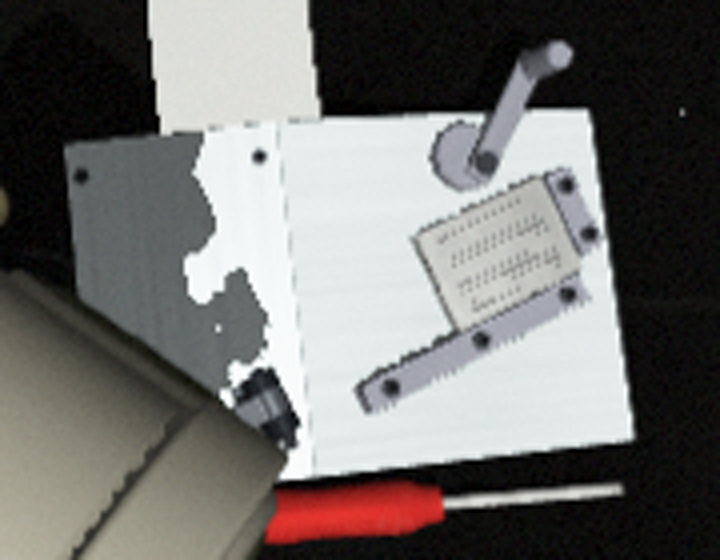

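View pics/w18.png

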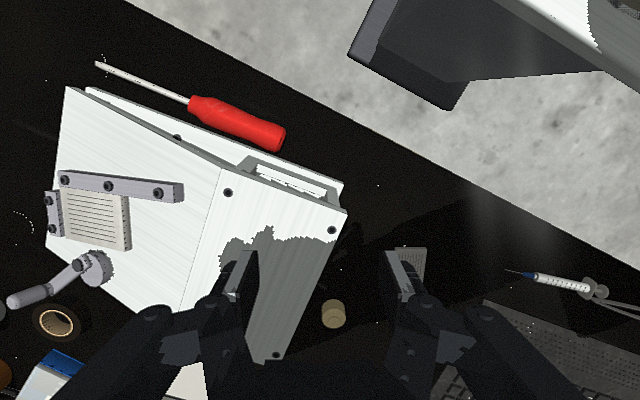

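```bash
cat >> frames.py <<'E'
AX=np.array([-.0285,.0670,0])
def K(q,h=.034,A=AX): return n2w(A+[.055*np.cos(.5+q),.055*np.sin(.5+q),h])
E
python3 - <<'E'
from h import *; from frames import *
d=snap('top'); C=cloud(d)
for q in np.arange(0,2.0,.2):
    k=K(q); t=K(q+.01)-K(q-.01); print(round(q,1),k.round(4),'tan yaw',round(np.degrees(np.arctan2(t[1],t[0])),1),'slope z under',round(k[2]-.034/.927,4), 'lever r yaw')
m=(C[...,0]>.52)&(C[...,0]<.8)&(C[...,1]>-.5)&(C[...,1]<-.1)
for x0 in np.arange(.52,.8,.02):
    r=[]
    for y0 in np.arange(-.5,-.1,.04):
        mm=(C[...,0]>x0)&(C[...,0]<x0+.02)&(C[...,1]>y0)&(C[...,1]<y0+.04)
        r.append(int(1000*np.percentile(C[mm][:,2],98)) if mm.sum() else -9)
    print(round(x0,2),r)
print('home-plate check');
w=d['img'];
tp=lambda u,v: onplane(d,260+u/4,160+v/4,Nz,NO@Nz+.047)
print('knob top',w2n(tp(560,53))*1000)
E
```

```text
0.0 [ 0.5698 -0.3685  0.0811] tan yaw 51.7 slope z under 0.0444 lever r yaw
0.2 [ 0.5754 -0.3597  0.0844] tan yaw 63.4 slope z under 0.0478 lever r yaw
0.4 [ 0.5791 -0.35    0.0882] tan yaw 75.4 slope z under 0.0515 lever r yaw
0.6 [ 0.5806 -0.3399  0.0922] tan yaw 87.7 slope z under 0.0555 lever r yaw
0.8 [ 0.5799 -0.3297  0.0963] tan yaw 100.0 slope z under 0.0596 lever r yaw
1.0 [ 0.577  -0.3199  0.1004] tan yaw 112.3 slope z under 0.0637 lever r yaw
1.2 [ 0.5721 -0.3109  0.1042] tan yaw 124.4 slope z under 0.0675 lever r yaw
1.4 [ 0.5654 -0.3029  0.1076] tan yaw 136.2 slope z under 0.0709 lever r yaw
1.6 [ 0.5571 -0.2964  0.1106] tan yaw 147.6 slope z under 0.0739 lever r yaw
1.8 [ 0.5475 -0.2916  0.1129] tan yaw 158.7 slope z under 0.0762 lever r yaw
0.52 [3, 2, 42, 76, 84, 89, 102, 102, 102, 100]
0.54 [3, 3, 40, 76, 77, 88, 99, 81, 79, 2]
0.56 [3, 3, 3, 97, 4, 2, 81, 81, 80, 3]
0.58 [3, 3, 3, 2, 2, 3, 81, 81, 80, 3]
0.6 [3, 3, 3, 3, 3, 2, 81, 82, 80, 3]
0.62 [3, 3, 3, 3, 3, 3, 426, 429, 430, 423]
0.64 [2, 3, 20, 20, 3, 3, 431, 431, 432, 426]
0.66 [2, 3, 20, 20, 4, 3, 435, 431, 434, 427]
0.68 [90, 90, 20, 20, 3, 3, 431, 431, 432, 427]
0.7 [91, 92, 3, 3, 3, 3, 431, 432, 431, 427]
0.72 [2, 4, 3, 30, 25, 3, -9, -9, 422, 424]
0.74 [2, 3, 2, 31, 31, 31, -9, -9, -9, 384]
0.76 [16, 87, 3, 31, 31, 31, -9, -9, -9, -9]
0.78 [89, 126, 90, 31, 31, 31, -9, -9, -9, -9]
0.8 [92, 128, 93, 30, 31, 30, -9, -9, -9, -9]
home-plate check
knob top [14.54321054 97.31616417 47.        ]
```

Emit:
send_rows([
  [0.0246,-0.0241,0,-7.75,117],
  [0.0246,-0.0241,0,-7.75,117],
  [0.0246,-0.0241,0,-7.75,117],
  [0.0246,-0.0241,0,-7.75,117],
  [0.0246,-0.0241,0,-7.75,117],
  [0.0246,-0.0241,0,-7.75,117],
  [0.0246,-0.0241,0,-7.75,117],
  [0.0246,-0.0241,0,-7.75,117],
  [0,0,0,0,117],
  [0,0,0,0,117],
])

```text
clock: 24.45
tcp_pos: [0.5778, -0.3701, 0.1762]
orientation: [-0.001, 0.889, 0.458, -0.0]
wrist_force: [-0.8, -0.6, -0.5]
finger_gap: 0.0462
```

```bash
sed -i 's/^AX=.*/AX=np.array([-.030,.0680,0])/' frames.py; python3 look.py 19 w; python3 - <<'E'
from h import *; from frames import *
s=monitor.get_state(); w=snap('wrist'); q=s['orientation']; print('psi',np.degrees(2*np.arctan2(q[2],q[1])),s['joint_pos'])
for n in ['clamp_axis','clamp_knob','plate_centre','end_stop']: print(n,[(np.round(w2n(q['xyz'])*1000,1),q['conf']) for q in eyes.tip_of(n,'wrist')])
print(w2px(w,K(0,.047)),w2px(w,K(0,.017)),w2px(w,n2w(AX+[0,0,.014])), 'K0',K(0))
E
```

```text
24.45 [ 0.5777543  -0.37010685  0.17616628] 0.046197585391157446 [-0.81296307 -0.590575   -0.48099532]
wrist [(array([-36.4,  22.8,   6.2]), 0.8), (array([-1.3,  0.5, -0.2]), 0.7)]
psi 54.587491068377496 [-6.86155055e-01  5.51643543e-01  2.78911638e-01  1.29931427e+00
  1.58054751e-04 -6.80902769e-02]
clamp_axis [(array([-32.1,  65. ,  15.2]), 0.83)]
clamp_knob [(array([13.8, 95.7, 34. ]), 0.91), (array([-37.2,  24.4,   6.5]), 0.54)]
plate_centre [(array([-35.7,  25.1,   6.8]), 0.7)]
end_stop [(array([ 3.5, 27.1, 11.9]), 0.68), (array([-28.9,  66.3,  12.3]), 0.19)]
[311.71629336 200.32577098] [322.40379455 181.3408788 ] [322.33812588 116.6339778 ] K0 [ 0.57008699 -0.36682193  0.08174297]
```

View pics/w19.png

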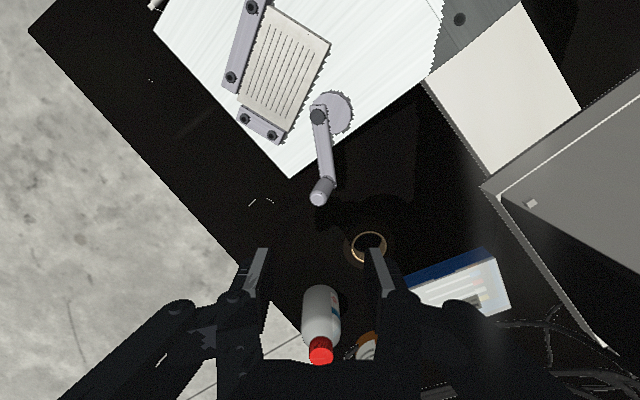

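Emit:
send_rows([
  [-0.0018,0.0114,-0.01,0,117],
  [0,0,-0.03,0,117],
  [0,0,-0.03,0,117],
  [0,0,0,0,117],
  [0,0,0,0,117],
])

```text
clock: 25.3
tcp_pos: [0.5757, -0.3582, 0.1078]
orientation: [-0.001, 0.889, 0.458, -0.0]
wrist_force: [-0.7, -0.6, 0.0]
finger_gap: 0.0462
```

```bash
python3 look.py 20 w
```

```text
25.3 [ 0.57567302 -0.35818523  0.10777951] 0.0461756640213836 [-0.6974095  -0.58234418  0.04310465]
wrist [(array([-34.8,  22.7,   5.7]), 0.82)]
```

View pics/w20.png

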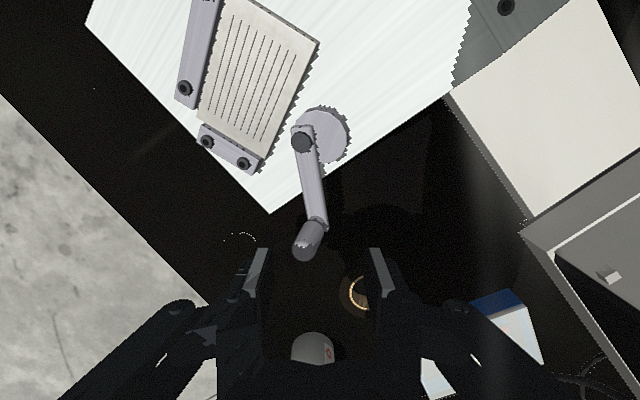

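Emit:
send_rows([
  [0,0,-0.02,0,117],
  [0,0,-0.015,0,117],
  [0,0,-0.006,0,117],
  [0,0,0,0,117],
  [0,0,0,0,117],
])

```text
clock: 25.9
tcp_pos: [0.5768, -0.3592, 0.0679]
orientation: [0.001, 0.889, 0.458, 0.0]
wrist_force: [0.5, 0.6, 0.6]
finger_gap: 0.0464
```

```bash
cat > tq.py <<'E'
from h import *; from frames import *
s=monitor.get_state(); F=-np.array(s['wrist_force'])
t=np.array(s['tcp_pos']); q=s['orientation']; psi=2*np.arctan2(q[2],q[1]); tx=np.array([np.cos(psi),np.sin(psi),0])
g=s['finger_gap']; c=t-tx*(g/2)+[0,0,.012]   # contact on trailing pad
k=t-tx*(g/2-.007)  # knob centre if touching
a=n2w(AX+[0,0,.034]); r=c-a
n=w2n(k); print('t',s['clock'],'psi',np.degrees(psi).round(1),'F',(-F).round(1),'torque',np.dot(np.cross(r,F),Nz).round(3),'Ft',np.dot(F,tx).round(1),'knob n',(n*1000).round(1),'q',np.arctan2(n[1]-AX[1],n[0]-AX[0])-.5)
E
python3 tq.py;  python3 look.py 21 w
```

```text
t 25.9 psi 54.5 F [0.5 0.6 0.6] torque -0.047 Ft -0.7 knob n [26.7 87.9 23.2] q -0.16165535251887636
25.9 [ 0.57681342 -0.35917799  0.06793076] 0.046426574630463055 [0.45010701 0.55956665 0.57203713]
wrist [(array([-36.2,  23.4,   3.4]), 0.85)]
```

View pics/w21.png

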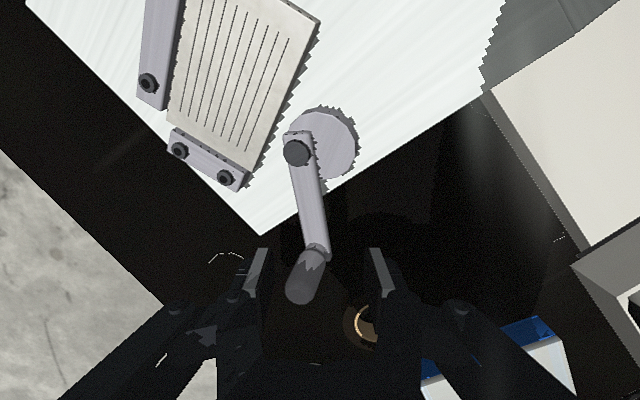

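```bash
cat > plan.py <<'E'
import sys
from h import *; from frames import *
def tcp(q,off=.016,z0=.0679):
    k=K(q); t=K(q+.01)-K(q-.01); y=np.arctan2(t[1],t[0]); p=k+off*np.array([np.cos(y),np.sin(y),0]); p[2]=k[2]-K(0)[2]+z0; return p,np.degrees(y)
if __name__=='__main__':
    s=monitor.get_state(); c=np.array(s['tcp_pos']); o=s['orientation']; psi=np.degrees(2*np.arctan2(o[2],o[1]))
    qs=[float(a) for a in sys.argv[1:]]
    for q in qs:
        p,y=tcp(q); d=p-c; print(q,(d).round(4).tolist(),round(y-psi,1)); c=p;psi=y
E
python3 plan.py 0 .1 .2 .3 .4 .5 .6 .7 .8
```

```text
0.0 [0.0031, 0.005, -0.0001] -2.8
0.1 [0.0017, 0.0052, 0.0016] 5.8
0.2 [0.0011, 0.0054, 0.0017] 5.9
0.3 [0.0005, 0.0054, 0.0018] 6.0
0.4 [-0.0001, 0.0054, 0.0019] 6.0
0.5 [-0.0006, 0.0054, 0.002] 6.1
0.6 [-0.0012, 0.0052, 0.002] 6.1
0.7 [-0.0018, 0.0051, 0.0021] 6.2
0.8 [-0.0023, 0.0049, 0.0021] 6.2
```

Emit:
send_rows([
  [0.0031,0.005,0,-2.8,117],
  [0.0017,0.0052,0.0016,5.8,117],
  [0.0011,0.0054,0.0017,5.9,117],
  [0,0,0,0,117],
])

```text
clock: 26.4
tcp_pos: [0.5821, -0.3431, 0.0707]
orientation: [0.001, 0.851, 0.526, -0.0]
wrist_force: [-0.8, -0.1, -0.3]
finger_gap: 0.0462
```

```bash
python3 tq.py;  python3 look.py 22 w
```

```text
t 26.4 psi 63.4 F [-0.8 -0.1 -0.3] torque 0.033 Ft 0.5 knob n [ 16.4 101.1  20.5] q 0.11933949368215435
26.4 [ 0.5821118  -0.34314957  0.07074632] 0.046151507900438905 [-0.76421963 -0.13034159 -0.28221903]
wrist [(array([-36.1,  22.5,   3. ]), 0.58)]
```

View pics/w22.png

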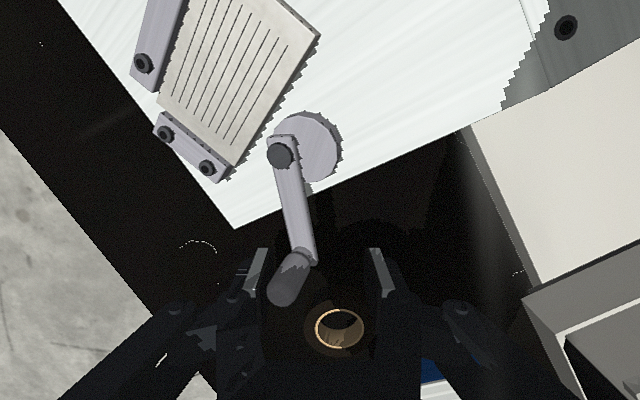

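Emit:
send_rows([
  [0.0005,0.0054,0.0018,6.0,117],
  [-0.0001,0.0054,0.0019,6.0,117],
  [-0.0006,0.0054,0.002,6.1,117],
  [-0.0012,0.0052,0.002,6.1,117],
  [0,0,0,0,117],
])

```text
clock: 27.0
tcp_pos: [0.5808, -0.3221, 0.0781]
orientation: [0.001, 0.722, 0.692, -0.0]
wrist_force: [0.2, -2.1, 1.0]
finger_gap: 0.0464
```

```bash
python3 tq.py;  python3 look.py 23 w; python3 plan.py .7 .8 .85 .9 .95 1 1.05 1.1
```

```text
t 27.0 psi 87.5 F [ 0.2 -2.1  1. ] torque 0.084 Ft 2.1 knob n [ -0.2 114.4  20.3] q 0.4997764506263954
27.0 [ 0.5807685  -0.32207291  0.07813584] 0.04638413567224101 [ 0.18404305 -2.08694405  0.9640383 ]
wrist [(array([-29.5,  63.9,  14.8]), 0.64), (array([-33.8,  23.3,   4.5]), 0.57)]
0.7 [-0.0014, 0.0049, 0.0032] 6.4
0.8 [-0.0023, 0.0049, 0.0021] 6.2
0.85 [-0.0014, 0.0023, 0.001] 3.1
0.9 [-0.0015, 0.0023, 0.001] 3.1
0.95 [-0.0016, 0.0022, 0.001] 3.1
1.0 [-0.0017, 0.0021, 0.001] 3.1
1.05 [-0.0018, 0.002, 0.001] 3.0
1.1 [-0.0019, 0.0019, 0.001] 3.0
```

View pics/w23.png

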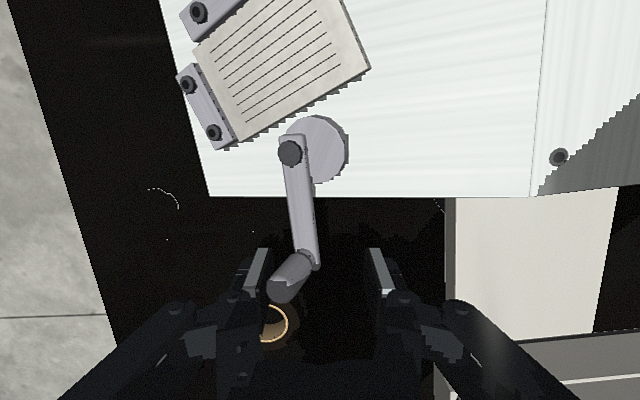

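Emit:
send_rows([
  [-0.0016,0.005,0.0022,6.2,117],
  [-0.0023,0.0049,0.0021,6.2,117],
  [0,0,0,0,117],
])

```text
clock: 27.4
tcp_pos: [0.5769, -0.312, 0.0821]
orientation: [0.0, 0.643, 0.765, 0.0]
wrist_force: [-0.3, -1.4, -0.5]
finger_gap: 0.0465
```

```bash
python3 tq.py;  python3 look.py 24 w
```

```text
t 27.4 psi 99.9 F [-0.3 -1.4 -0.5] torque 0.081 Ft 1.3 knob n [-10.3 118.7  20.2] q 0.7001524094726781
27.4 [ 0.57690916 -0.31201426  0.08209973] 0.046473424984402066 [-0.34236474 -1.40022566 -0.46469387]
wrist [(array([-34.3,  22.9,   3.3]), 0.61)]
```

View pics/w24.png

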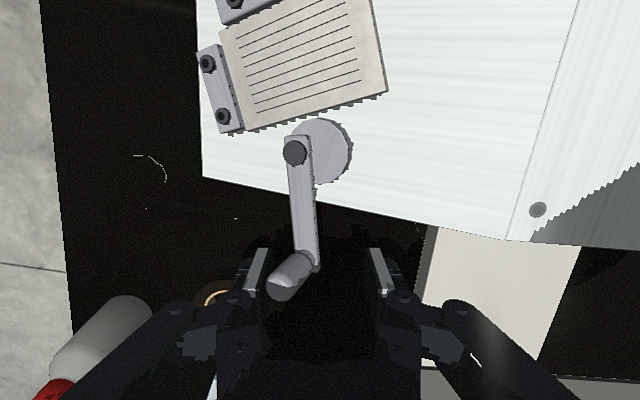

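Emit:
send_rows([
  [-0.0014,0.0024,0.001,3.1,117],
  [0,0,0,0,117],
])

```text
clock: 27.7
tcp_pos: [0.5755, -0.3098, 0.0828]
orientation: [0.0, 0.623, 0.782, -0.0]
wrist_force: [-0.9, -2.5, -0.0]
finger_gap: 0.0457
```

Emit:
send_rows([
  [-0.0015,0.0023,0.001,3.1,117],
  [0,0,0,0,117],
])

```text
clock: 27.9
tcp_pos: [0.574, -0.3074, 0.0838]
orientation: [0.0, 0.601, 0.799, -0.0]
wrist_force: [-0.2, -3.0, -1.0]
finger_gap: 0.0457
```

Emit:
send_rows([
  [-0.0016,0.0022,0.001,3.1,117],
  [0,0,0,0,117],
])

```text
clock: 28.1
tcp_pos: [0.5724, -0.3051, 0.0849]
orientation: [0.0, 0.58, 0.815, 0.0]
wrist_force: [0.1, -2.6, -0.2]
finger_gap: 0.0461
```

```bash
python3 tq.py; python3 look.py 25 w;python3 tq.py
```

```text
t 28.1 psi 109.2 F [ 0.1 -2.6 -0.2] torque 0.136 Ft 2.5 knob n [-18.6 120.3  19.8] q 0.8562024261863126
28.1 [ 0.57237897 -0.30511518  0.08488727] 0.046119715044324855 [ 0.0813164  -2.60687712 -0.24727694]
wrist [(array([-35.4,  25.2,   2.8]), 0.8)]
t 28.2 psi 109.2 F [ 0.2 -2.7 -0.5] torque 0.148 Ft 2.6 knob n [-18.6 120.4  19.7] q 0.8570564876974016
```

View pics/w25.png

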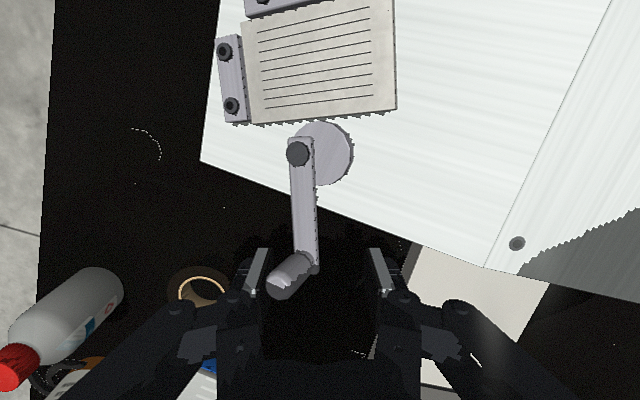

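Emit:
send_rows([
  [-0.0017,0.0021,0.001,3.1,117],
  [0,0,0,0,117],
])

```text
clock: 28.4
tcp_pos: [0.5706, -0.3028, 0.0859]
orientation: [0.0, 0.557, 0.831, 0.0]
wrist_force: [0.3, -3.4, -0.2]
finger_gap: 0.0464
```

Emit:
send_rows([
  [-0.0018,0.002,0.001,3.0,117],
  [0,0,0,0,117],
])

```text
clock: 28.6
tcp_pos: [0.5689, -0.3007, 0.0869]
orientation: [0.0, 0.535, 0.845, 0.0]
wrist_force: [-0.7, -2.1, 0.3]
finger_gap: 0.0463
```

```bash
python3 tq.py; python3 look.py 26 w;python3 tq.py; python3 plan.py 1.1 1.15 1.2 1.25 1.3 1.35 1.4 1.45 1.5 1.55 1.6
```

```text
t 28.6 psi 115.3 F [-0.7 -2.1  0.3] torque 0.088 Ft 1.6 knob n [-24.2 120.8  19.7] q 0.9622388118553875
28.6 [ 0.56885716 -0.30072865  0.08685256] 0.04628047346739519 [-0.67753611 -2.14198732  0.30961207]
wrist [(array([-37.3,  23.4,   3.9]), 0.89)]
t 28.7 psi 115.3 F [-0.4 -2.1  1.4] torque 0.069 Ft 1.7 knob n [-24.1 120.9  19.7] q 0.9601550505647765
1.1 [-0.0014, 0.0011, 0.0023] 3.1
1.15 [-0.002, 0.0018, 0.0009] 3.0
1.2 [-0.0021, 0.0017, 0.0009] 3.0
1.25 [-0.0022, 0.0016, 0.0009] 3.0
1.3 [-0.0023, 0.0015, 0.0009] 3.0
1.35 [-0.0024, 0.0014, 0.0008] 2.9
1.4 [-0.0024, 0.0013, 0.0008] 2.9
1.45 [-0.0025, 0.0012, 0.0008] 2.9
1.5 [-0.0026, 0.0011, 0.0008] 2.9
1.55 [-0.0026, 0.0009, 0.0007] 2.8
1.6 [-0.0027, 0.0008, 0.0007] 2.8
```

View pics/w26.png

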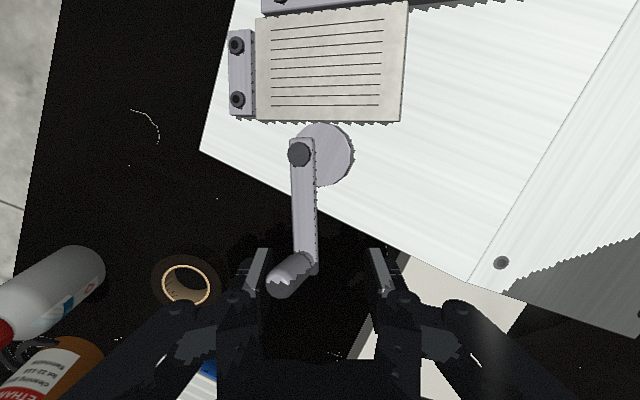

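Emit:
send_rows([
  [-0.0019,0.0019,0.001,3.0,117],
  [0,0,0,0,117],
])

```text
clock: 28.9
tcp_pos: [0.5669, -0.2988, 0.0878]
orientation: [0.0, 0.512, 0.859, 0.0]
wrist_force: [-0.0, -2.4, -0.2]
finger_gap: 0.0463
```

Emit:
send_rows([
  [-0.002,0.0018,0.0009,3.0,117],
  [0,0,0,0,117],
])

```text
clock: 29.1
tcp_pos: [0.5649, -0.297, 0.0887]
orientation: [0.0, 0.49, 0.872, 0.0]
wrist_force: [0.3, -2.0, 0.2]
finger_gap: 0.0461
```

```bash
python3 tq.py; python3 look.py 27 w;python3 tq.py
```

```text
t 29.1 psi 121.3 F [ 0.3 -2.   0.2] torque 0.098 Ft 1.9 knob n [-29.8 120.7  19.6] q 1.0677422479626932
29.1 [ 0.56492381 -0.29695019  0.08869477] 0.04609011028823348 [ 0.27818944 -2.01671191  0.16482873]
wrist [(array([-32.9,  23.5,   4.2]), 0.77)]
t 29.2 psi 121.3 F [-0.1 -2.4  0.2] torque 0.105 Ft 2.0 knob n [-29.9 120.7  19.6] q 1.068464391452603
```

View pics/w27.png

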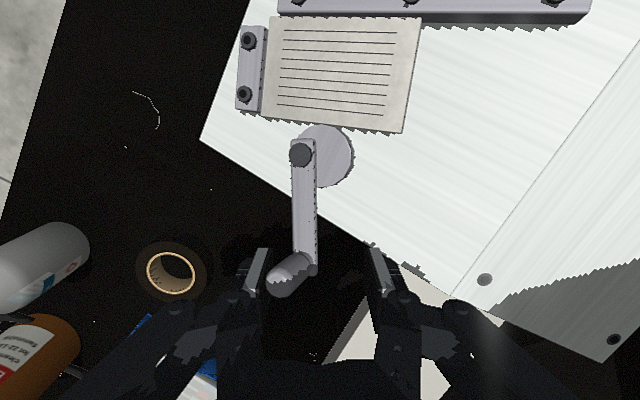

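Emit:
send_rows([
  [-0.0013,0.001,0.0005,1.8,117],
  [0,0,0,0,117],
])

```text
clock: 29.4
tcp_pos: [0.5637, -0.2962, 0.0892]
orientation: [0.0, 0.476, 0.879, 0.0]
wrist_force: [0.6, -3.2, -0.4]
finger_gap: 0.0463
```

Emit:
send_rows([
  [-0.0013,0.001,0.0005,1.8,117],
  [0,0,0,0,117],
])

```text
clock: 29.6
tcp_pos: [0.5626, -0.2954, 0.0897]
orientation: [0.0, 0.462, 0.887, -0.0]
wrist_force: [1.3, -3.9, -1.9]
finger_gap: 0.0461
```

Emit:
send_rows([
  [-0.0013,0.0009,0.0005,1.8,117],
  [0,0,0,0,117],
])

```text
clock: 29.8
tcp_pos: [0.5614, -0.2948, 0.0902]
orientation: [0.001, 0.448, 0.894, -0.0]
wrist_force: [2.1, -6.0, -2.8]
finger_gap: 0.0458
```

```bash
python3 tq.py; python3 look.py 28 w;python3 tq.py
```

```text
t 29.8 psi 126.7 F [ 2.1 -6.  -2.8] torque 0.377 Ft 6.1 knob n [-34.  120.   19.7] q 1.1467323767107085
29.8 [ 0.56142905 -0.29479567  0.0901932 ] 0.04579099611842689 [ 2.12702637 -5.97102891 -2.78196128]
wrist [(array([-34.8,  23.4,   5.6]), 0.91)]
t 29.9 psi 126.7 F [ 2.9 -5.8 -1.9] torque 0.374 Ft 6.4 knob n [-33.6 120.1  19.8] q 1.139972880563158
```

View pics/w28.png

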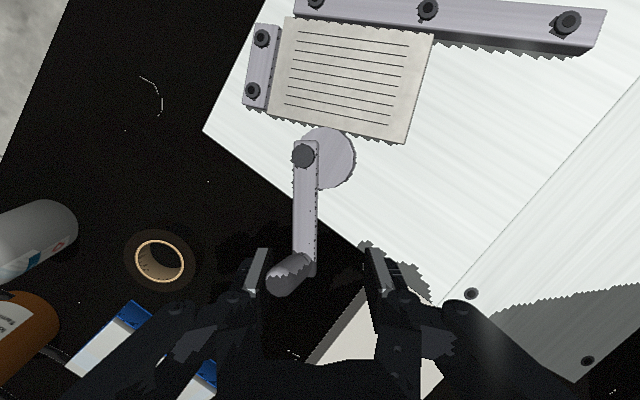

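Emit:
send_rows([
  [0.003,-0.004,0,0,117],
  [0.003,-0.004,0,0,117],
  [0,0,0,0,117],
])

```text
clock: 30.2
tcp_pos: [0.5672, -0.3021, 0.09]
orientation: [-0.0, 0.448, 0.894, 0.0]
wrist_force: [0.3, 0.4, -0.8]
finger_gap: 0.0464
```

```bash
python3 tq.py; python3 look.py 29 w;python3 tq.py
```

```text
t 30.2 psi 126.8 F [ 0.3  0.4 -0.8] torque 0.001 Ft -0.2 knob n [-25.1 122.3  22.6] q 0.9803153384145424
30.2 [ 0.56719559 -0.3021239   0.0899707 ] 0.04635291213814227 [ 0.29799072  0.41302245 -0.7768301 ]
wrist [(array([-36.2,  25.8,   1.4]), 0.57), (array([ 4.3, 29.1, 10.1]), 0.4)]
t 30.3 psi 126.8 F [-0.2  0.8 -0. ] torque -0.041 Ft -0.7 knob n [-25.6 122.1  22.4] q 0.9897358706796753
```

View pics/w29.png

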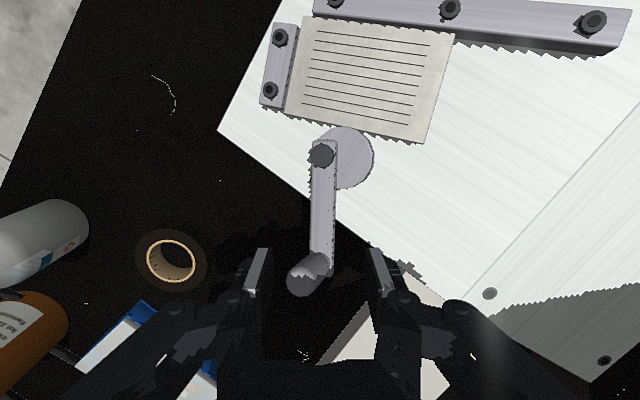

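Emit:
send_rows([
  [0,0,0.02,0,117],
  [0,0,0.03,0,117],
  [-0.01,-0.01,0.04,0,117],
  [-0.03,-0.01,0.03,0,117],
  [-0.03,0,0,0,117],
  [-0.03,0,0,0,117],
  [0,0,0,0,117],
  [0,0,0,0,117],
])

```text
clock: 31.1
tcp_pos: [0.4667, -0.322, 0.2106]
orientation: [0.0, 0.448, 0.894, 0.0]
wrist_force: [0.2, -0.0, 0.5]
finger_gap: 0.0464
```

```bash
python3 look.py 30 wt; python3 - <<'E'
from h import *; from frames import *
w=snap('wrist'); C=cloud(w); N=w2n(C)
print([(np.round(w2n(q['xyz'])*1000,1),q['conf']) for q in eyes.tip_of('clamp_knob','wrist')])
E
python3 -c "
import cv2
a=cv2.imread('pics/w30.png');print(a.shape)"
```

```text
31.1 [ 0.46669541 -0.32202573  0.21057289] 0.04636173712056437 [ 0.21917685 -0.00544048  0.5285022 ]
wrist [(array([-35.8,  21.6,   5.9]), 0.93), (array([-299.3,   89.8, -168.6]), 0.81)]
top [(array([-298.4,   95.6, -170.4]), 0.78)]
[]
(400, 640, 3)
```

View pics/w30.png

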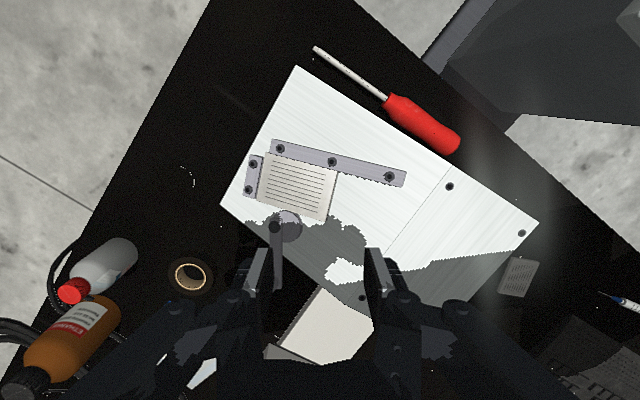

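View pics/t30c.png

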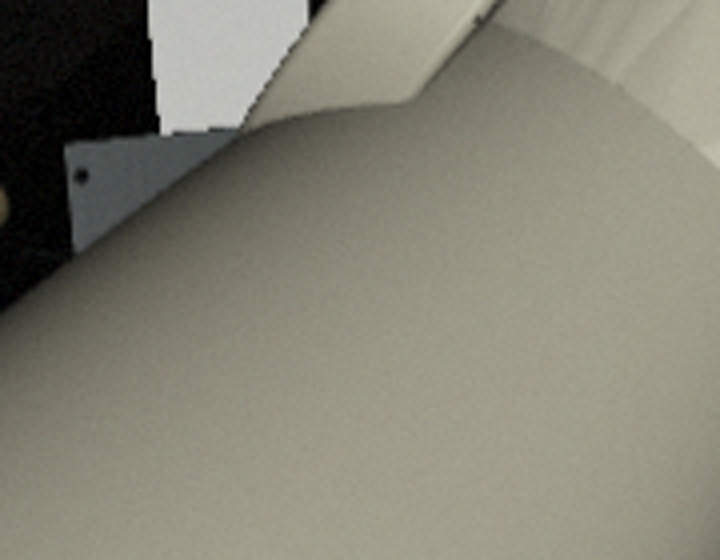

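Emit:
send_rows([
  [-0.03,0.03,0.01,0,117],
  [-0.03,0.035,0.01,0,117],
  [-0.03,0.035,0.01,0,117],
  [-0.01,0.035,0,0,117],
  [0,0,0,0,117],
])

```text
clock: 31.9
tcp_pos: [0.3653, -0.1837, 0.2407]
orientation: [-0.0, 0.446, 0.895, 0.0]
wrist_force: [0.7, 0.5, -0.2]
finger_gap: 0.0457
```

```bash
python3 look.py 31 t; python3 - <<'E'
from h import *; from frames import *
d=snap('top'); 
print([(np.round(w2n(q['xyz'])*1000,1),q['conf']) for q in eyes.tip_of('clamp_knob','top')],[(np.round(w2n(q['xyz'])*1000,1),q['conf']) for q in eyes.tip_of('clamp_axis','top')])
for n in ['brass_weight','hex_key','tape_roll','screwdriver']: print(n,[(np.round(q['xyz'],3),round(q['conf'],2)) for q in eyes.tip_of(n,'top')])
import cv2
a=cv2.imread('pics/w29.png')[0:180,230:470]; cv2.imwrite('pics/w29c.png',cv2.resize(a,None,fx=3.2,fy=3.2,interpolation=cv2.INTER_CUBIC))
E
```

```text
31.9 [ 0.36530774 -0.18368844  0.2407286 ] 0.04565153009744522 [ 0.73891956  0.48237652 -0.17402499]
top [(array([-36.9,  27. ,   5.4]), 0.73)]
[(array([-39.9, 120.2,  36.6]), 0.62)] [(array([-27.7,  67.7,  15.1]), 0.92)]
brass_weight [(array([ 0.513, -0.081, -0.002]), 0.66), (array([ 0.501, -0.37 ,  0.058]), 0.18)]
hex_key [(array([ 0.453, -0.112, -0.   ]), 0.49), (array([ 0.522, -0.332,  0.078]), 0.16)]
tape_roll [(array([ 0.67, -0.37,  0.  ]), 0.82)]
screwdriver [(array([ 0.362, -0.314, -0.004]), 0.63)]
```

View pics/t31c.png

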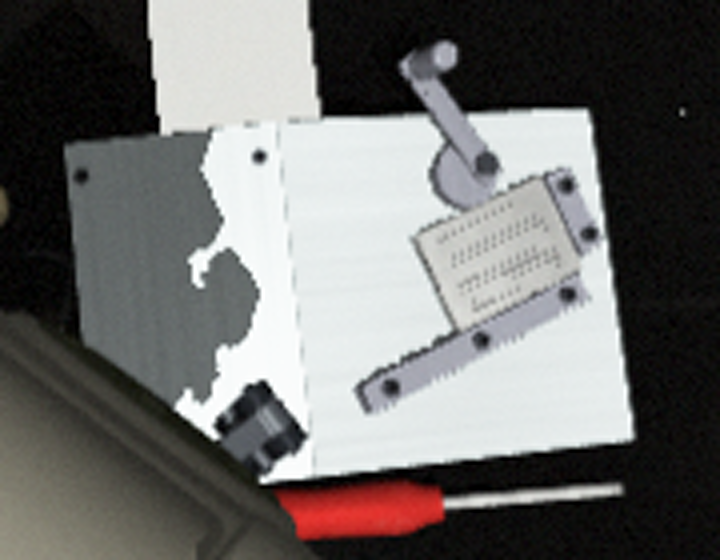

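View pics/w29c.png

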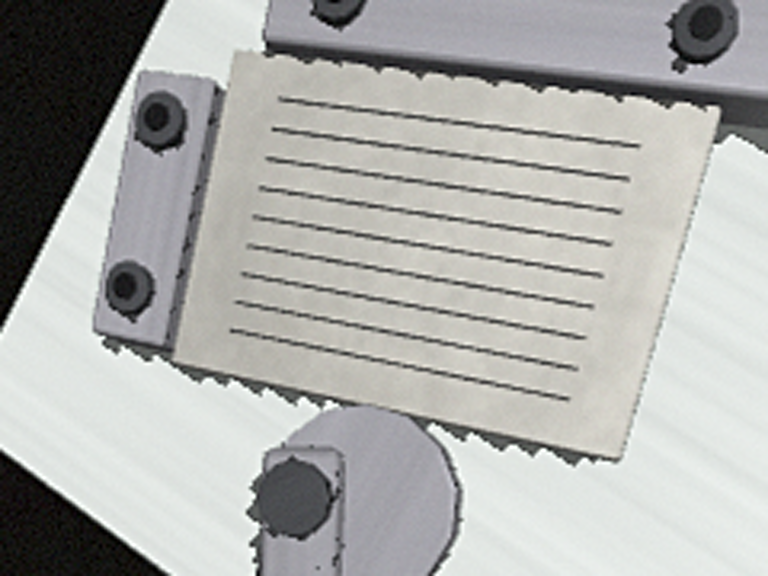

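```bash
cat > edge.py <<'E'
import sys
from h import *
g=cv2.imread(sys.argv[1],0); ls=cv2.createLineSegmentDetector().detect(g)[0][:,0]
x0,y0,x1,y1=map(int,sys.argv[2:6])
for l in ls:
    L=np.hypot(l[2]-l[0],l[3]-l[1]); m=((l[0]+l[2])/2,(l[1]+l[3])/2)
    if L>25 and x0<m[0]<x1 and y0<m[1]<y1: print(l.round(1),round(L))
E
python3 edge.py pics/w29.png 230 0 640 200
```

```text
[ 2.815e+02 -2.000e-01  2.163e+02  1.291e+02] 145
[215.3 129.4 309.4 199.3] 117
[285.5 112.6 421.7 142.5] 140
[573.1  52.5 535.5  48.2] 38
[318.   29.4 429.2  44.1] 112
[280.5 105.6 296.   27. ] 80
[315.5  38.7 425.5  54.2] 111
[424.4  56.4 315.5  41.2] 110
[311.8  57.2 420.6  74.5] 110
[309.3  66.1 416.9  84.4] 109
[305.5  83.9 412.  103.9] 108
[419.6  76.8 310.8  59.4] 110
[299.7  29.2 283.2 111.9] 84
[313.   47.9 423.1  64.5] 111
[428.2  46.3 317.1  31.7] 112
[416.9  86.7 308.3  68.3] 110
[306.8  75.  414.4  94.2] 109
[313.   11.7 616.7  46.1] 306
[423.3  66.9 313.2  50.3] 111
[304.2  92.9 409.3 113.5] 107
[414.4  96.6 307.   77.4] 109
[301.7 101.4 406.9 123. ] 107
[410.8 106.1 305.7  86.4] 107
[ 5.282e+02 -1.000e-01  5.956e+02  5.100e+00] 68
[405.7 125.1 302.  103.9] 106
[408.4 115.7 303.2  95.1] 107
[261.8  78.4 268.5  43. ] 36
[598.    5.5 630.6   8.3] 33
[632.5  10.4 619.   45.9] 38
[337.4 141.9 337.1 169.4] 28
[452.4  46.7 424.  143.4] 101
[460.  297.4 638.5 100.9] 265
[433.3 103.2 450.6  44.4] 61
```

```bash
python3 - <<'E'
from h import *; from frames import *
from scipy.spatial.transform import Rotation as R
d=eyes.read_camera('wrist'); T=np.eye(4); T[:3,:3]=R.from_quat([.448,.894,0,0]).as_matrix(); T[:3,3]=[.5672,-.3021,.09]; d['pose']=T@d['T_tool_cam']
def go(name,l,h):
    a=w2n(onplane(d,l[0],l[1],Nz,NO@Nz+h)); b=w2n(onplane(d,l[2],l[3],Nz,NO@Nz+h)); v=b-a
    print(name,(a*1000).round(1),(b*1000).round(1),'ang',np.degrees(np.arctan2(v[1],v[0])).round(2))
go('rail top/bottom edge 12',[313,11.7,616.7,46.1],.012)
go('rail  edge as z0',[313,11.7,616.7,46.1],.0)
for l in [[318,29.4,429.2,44.1],[313,47.9,423.1,64.5],[309.3,66.1,416.9,84.4],[304.2,92.9,409.3,113.5],[285.5,112.6,421.7,142.5]]: go('plate',l,.008)
go('stop12?',[261.8,78.4,268.5,43],.012)
go('plate front/stop bottom',[280.5,105.6,296,27],.012)
go('plate front',[299.7,29.2,283.2,111.9],.008)
go('plate rear',[452.4,46.7,424,143.4],.008);go('plate rear2',[433.3,103.2,450.6,44.4],.008)
E
```

```text
rail top/bottom edge 12 [-6.  -2.1 12. ] [-132.1   -1.9   12. ] ang 179.91
rail  edge as z0 [-0.6 -6.6 -0. ] [-136.4   -6.4   -0. ] ang 179.91
plate [-8.9  4.3  8. ] [-64.2   4.5   8. ] ang 179.81
plate [-8.3 13.4  8. ] [-64.   13.5   8. ] ang 179.83
plate [-8.3 22.4  8. ] [-63.7  22.6   8. ] ang 179.79
plate [-8.6 36.   8. ] [-63.9  36.1   8. ] ang 179.86
plate [-0.3 47.8  8. ] [-73.  48.   8.] ang 179.87
stop12? [15.4 33.3 12. ] [15.2 15.2 12. ] ang -90.44
plate front/stop bottom [ 1.5 45.1 12. ] [ 1.4  5.8 12. ] ang -90.02
plate front [1.1 5.4 8. ] [ 1.2 47.7  8. ] ang 89.99
plate rear [-74.3   4.4   8. ] [-74.2  48.2   8. ] ang 89.82
plate rear2 [-73.2  29.5   8. ] [-73.3   3.5   8. ] ang -90.29
```

```bash
for f in 28 29; do echo $f; python3 edge.py pics/w$f.png 280 140 350 270; done; python3 - <<'E'
from h import *; from frames import *
from scipy.spatial.transform import Rotation as R
D=eyes.read_camera('wrist')
def setp(q,t):
    T=np.eye(4); T[:3,:3]=R.from_quat([q[0],q[1],0,0]).as_matrix(); T[:3,3]=t; d=dict(D); d['pose']=T@D['T_tool_cam']; return d
import subprocess
for f,q,t in [(28,(.448,.894),[.56143,-.2948,.0902]),(29,(.448,.894),[.5672,-.3021,.09])]:
    d=setp(q,t); g=cv2.imread(f'pics/w{f}.png',0)
    for l in cv2.createLineSegmentDetector().detect(g)[0][:,0]:
        L=np.hypot(l[2]-l[0],l[3]-l[1]); mx=(l[0]+l[2])/2; my=(l[1]+l[3])/2
        if L>40 and 280<mx<350 and 150<my<260 and abs(l[2]-l[0])<25:
            a=w2n(onplane(d,l[0],l[1],Nz,NO@Nz+.017)); b=w2n(onplane(d,l[2],l[3],Nz,NO@Nz+.017)); v=(b-a)*np.sign((b-a)[1]); print(f,l.round(1),'q',np.arctan2(v[1],v[0])-.5,(a*1000).round(1),(b*1000).round(1))
E
```

```text
28
[316.7 217.2 362.6 252.1] 58
[293.8 169.4 291.7 253.1] 84
[315.8 274.4 315.4 210.6] 64
[318.7 141.9 318.3 185.6] 44
29
[332.7 274.4 333.3 206.9] 68
[335.8 191.8 335.  216.9] 25
[312.4 166.9 308.8 254.4] 88
[337.4 141.9 337.1 169.4] 28
28 [293.8 169.4 291.7 253.1] q 1.2709815922316714 [-25.3  72.7  17. ] [-34.  115.8  17. ]
28 [315.8 274.4 315.4 210.6] q 1.313013762455277 [-49.4 122.4  17. ] [-41.4  90.   17. ]
28 [318.7 141.9 318.3 185.6] q 1.2977126298311816 [-35.1  56.4  17. ] [-39.9  77.3  17. ]
29 [332.7 274.4 333.3 206.9] q 1.3041302650100333 [-48.8 122.7  17. ] [-40.7  88.4  17. ]
29 [312.4 166.9 308.8 254.4] q 1.2624822053701235 [-25.2  71.6  17. ] [-33.9 116.7  17. ]
```

```bash
python3 -c "
from h import *
print(monitor.get_state()['clock']); print(ticket.hand_in())"
```

```text
32.45
the job is handed in; nothing more can be done
None
```

The plate is seated in the locating corner and the clamp is snug. I handed the job in at 32.5 s with the arm clear of everything.

**Plate:** I chose the larger plate on the shelf and pushed it over the crest with two fingertips. It hung up twice, once just past the crest and once against the rail about 45 mm short. I nudged it down along the rail until the force rose sharply at the end stop.

**Seating check:** I measured this in the close picture taken after releasing the knob:
- The plate is parallel to the rail to about 0.1°.
- Its open side is 50.0 mm from the rail face, which is the plate's full width.
- Its front edge is within about 0.4 mm of the end stop.

**Clamp:** I swung the lever by its knob to about 1.28 rad. The force at the knob rose from about 2.5 N of drag to about 6.3 N. That is about 0.37 N m in total by my estimate, or about 0.22 N m above the drag. If the 0.2 to 0.35 N m snug range includes the drag, this is slightly above it. It is well below the 11 N bruising limit. After I let go, the lever stayed within about 0.01 rad. I did not tug the plate to test the grip.

**Bystanders:** The weight, hex key, tape roll and screwdriver are within about 6 mm of where they were first seen. The detector is good to about 4 mm, and I never touched them.

**Disagreements:** The wrist camera read about 4 to 6 mm off the top camera early on, so I relied on relative measurements and contact forces. The lever angle from contact geometry was 1.14 rad, against about 1.28 rad from the images.

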